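Seal a test cassette in the hand press

TASK

Take the white test cassette by its rib, seat it flat in the matching pocket of the hand press's tray, let go, and slide the tray fully home under the plunger. Then press the palm knob down until the line on its stem meets the top of the steel collar (13 mm down, within 3 mm, short of its end stop) and keep it there for the adhesive seal to take: finish while still holding it down. Leave everything else on the worktop where it is.

Things in the scene. Friction and masses are not known exactly. Their poses are not given: they have to be found in the camera images.
- cassette_rib (a point): Middle of the white cassette's upright grip rib: 24 mm long (x), 9 mm thick (y, the sides to grip), top 27 mm above the cassette's underside. This point is 18 mm above the underside, 19 mm towards -x from the cassette's middle. x runs from rib to tongue, z up. The cassette lies on the worktop in front of the sink or left of the press, 50 g.
- cassette_bottom (a point): Middle of the cassette's underside, axes as for the rib. Flat plastic block 9 mm thick, 70 mm long: body 50 x 40 mm (x from -35 to 15 mm) that carries the rib, then a narrower tongue 20 x 24 mm at the +x end. A foil disc lies on its top at x = 8 mm.
- press: Hand press, fixed: grey base 200 x 112 x 8 mm, two white cheeks with a white bridge (x 15 to 73 mm, 106 mm wide, 52 to 70 mm high), black palm knob on top, aluminium tray between rails 19 mm high. Origin on the worktop, 5 mm behind (+x of) the base's middle; +x points to the back, the tray end (-x) looks roughly at the robot.
- pocket (a point): Middle of the tray's pocket floor, 13 mm above the worktop; x points to the back of the press, z up. Pocket 6 mm deep, outline of the cassette with 1.5 mm spare all round and a bevelled mouth; narrow (tongue) end towards +x, so the rib is at the front. Seated, cassette_bottom is at this point and the cassette's body stands 3 mm above the tray.
- tab (a point): Middle of the outer (front) face of the tray's upright black push tab, 31 mm above the worktop; axes as for the pocket. The tab is 50 mm wide and 5 mm thick and rises from 13 to 43 mm above the worktop. It lies 81 mm in front of the pocket's middle and moves with the tray.
- tray (a joint): How far the tray is drawn out towards the front, in m: 0 fully home against its stop, 0.080 fully out. It starts 0.068 to 0.080 out. It slides with about 2 N of friction and stays where it is left.
- knob_top (a point): Centre of the flat top of the black palm knob (44 mm across, 13 mm thick, rounded edge) on the plunger; at rest 107 mm above the worktop. It lies 44 mm towards +x from the press's origin and goes straight down when pressed.
- plunger (a joint): Travel down, m: 0 at rest, 0.018 end stop, 0.013 when the line on the stem meets the collar's top (76 mm above the worktop). Springs back up by itself. After 8 mm its foot meets the seated cassette and bears on it through a second spring. Push needed: 2 N at first, 4 N before the foot meets it, 6 N just after, 10 N at the line, 14 N near the stop.
- cassette: The cassette itself; origin and axes as for cassette_bottom.
- slide_case: Bystander: black flat case 88 x 53 x 21 mm, origin under its middle.
- tape_roll: Bystander: roll of paper tape lying flat, 52 mm across, 13 mm high, origin under its middle.
- marker: Bystander: black marker pen lying down, 140 mm long (along its y), 16 mm high, origin under its middle.
- vial_a: Bystander: white vial with snap cap standing in front of the sink's right end, 36 mm across, 90 mm tall, origin under its middle.
There are look-alikes about, which are no part of the job. Leave any green or yellow look-alike of the cassette alone.

How it is judged:
By the outcome, as a careful person would: the job done as asked, in the order asked, and still so for the second after the job is handed in, while the arm keeps its last pose, push and grip.
It also fails if it takes over 59 s, if anything falls off the work surface, if the arm or the gripper's body presses on something with over 40 N, if the wrist force passes 120 N, or if a joint passes its speed limit or range.

ROBOT

A 6-joint arm with a two-finger parallel gripper is mounted at the origin on a cart in front of the work surface, level with it; the furniture and walls round the work are solid. World frame = base frame: x ahead of the robot, y to its left, z up, the work surface at z = 0. Lengths are in mm, angles in degrees, forces in N, time in s.
With the tool pointing down it reaches from about 350 to 850 mm from the base axis. Payload 8.1 kg.
Tool frame: the origin (TCP) lies at the very end of the fingers, on their centre line; the grasp point (between the pads) lies grip_depth behind it (grip_depth is the distance from the TCP to the grasp point, in mm); z points along the fingers, y is the direction in which the jaws open and shut (so a half turn about z gives the same grasp; the last joint's range is limited). The gripper opens to 85 mm and grips with 20 to 120 N. Pads are 22 mm wide; open, the fingers measure 114 mm over their backs; the gripper's body (76 mm by 85 mm) begins 54 mm behind the grasp point. The pads swing forward as they close: fully open they stand 13 mm farther back than shut.
Start: joints at [-72.502, 7.471, 85.268, -0, 87.261, -4.893], TCP at [228.577, -554.759, 200.792] pointing down, gripper open.
Joint ranges: [-169.43, 169.43], [-51.17, 129.36], [1.28, 143.12], [-76.62, 256.62], [0, 156.53], [-152.29, 152.29]. Speed limits (degrees/s): [136.94, 136.94, 159.86, 180, 180, 180].

INTERFACE

Orientations are given as [roll, pitch, yaw] about the fixed x, y, z axes, in that order (R = Rz(yaw) Ry(pitch) Rx(roll)).
In Python, from bench import * gives the robot as it stands.
- The arm moves only by the tool step_arm, never from a script. Its argument "plan" is a list of rows, each an object of numbers: "grip": the finger opening in cm, from 0 to 8.54; "tx", "ty", "tz": the shift along the tool's x, y, z in cm; "ax", "ay", "az": the turn, a rotation vector about the tool's x, y, z in degrees. In form: [{"grip": .., "tx": .., "ty": .., "tz": .., "ax": .., "ay": .., "az": ..}, ...]. A call has 1 to 8 rows; each row shifts and turns the commanded pose from where the row before left it, along the tool's axes as they then stand; what a row does not reach is not made up. A row lasts 1/12 s, in which the tool goes at most 41.7 mm and 7.16 degrees, less where a joint would pass 70% of its speed; a pose out of reach is approached as far as the arm can. A call with a gripper value outside its range is refused whole. The fingers move at their own pace and stop on an object; "newtons" is the grip in N (left out, the last holds). Time passes only in rows, so rows that do not move let the fingers close. It gives the time, the measured TCP pose, the force and the opening at its end, in the units of the state.
- sense(): the state, without advancing time (a new reading comes with each control period).
- snapshot(name): name is "scene" or "top" or "wrist"; returns the picture (480x640x3 uint8, red, green, blue); there is no depth.
- camera_model(name): a dict with "intrinsics" (3x3 intrinsics, pixels), "dist_coeffs" ([k1, k2, p1, p2, k3] as OpenCV has them; the pictures are not rectified), "pose" (4x4, takes a point from camera to world coordinates); the wrist camera has in their place "T_tool_cam" (4x4, takes a point from camera to tool coordinates, whose origin is the TCP and whose axes are the flange's). Camera axes: x right, y down, z forward; pixel columns grow to the right and rows downward; lengths in mm; the calibration is good to about 2 mm. A picture is of the moment at which its call begins: read the wrist's pose just before it. camera_model takes no time and is no camera call.
- hand_in(): hands the job in, once; it reports no verdict.
The state is a dict: "time": time; "joint_pos": joint angles; "qd": joint speeds; "joint_efforts": joint torques, N m; "tool_pos": TCP position; "tcp_rot": TCP orientation; "ft_force": force on the tool from outside, world axes, zero at the start; "wrist_torque": the same for the moment, N m; "finger_gap": finger opening in mm.
Only numpy, scipy, OpenCV 4.12 (cv2) and the standard library are available. Lean on these libraries where they do the work, as an engineer would, in place of code of your own. Each camera call takes 0.05 s, during which the arm holds its last target.

## Working session

There is one attempt and no reset: what is moved stays moved. The work goes in short steps, Python scripts to look and compute and a tool call to move; the robot and the scene stay as the last step left them, time stands still between calls to the robot, and variables do not carry over. Pictures are saved under pics/ and viewed, and the job is handed in when it is done.

Besides the shell and the picture viewer there is one more tool, called after "Call:" by a JSON object that holds its "fn" and its "kwargs". step_arm: Moves the arm, as the interface text tells. Its arguments: {"type":"object","properties":{"plan":{"type":"array","items":{"type":"object","properties":{"grip":{"type":"number"},"tx":{"type":"number"},"ty":{"type":"number"},"tz":{"type":"number"},"ax":{"type":"number"},"ay":{"type":"number"},"az":{"type":"number"}}}},"newtons":{"type":"number"}},"required":["plan"]}

```bash
ls; mkdir -p pics; python3 - <<'E'
from bench import *
import cv2,json
print(sense())
for n in("scene","top","wrist"):
    im=snapshot(n); cv2.imwrite(f"pics/{n}0.png",im[:,:,::-1])
    m=camera_model(n)
    for k in m: print(n,k,[[round(float(x),4) for x in r] if hasattr(r,'__len__') else r for r in m[k]])
E
```

```text
pics
{'time': 0.0, 'joint_pos': array([-7.25004790e+01,  7.51322679e+00,  8.53314798e+01,  1.78221756e-03,
        8.72596843e+01, -4.89269010e+00]), 'qd': array([ 0.06167474,  0.11009352, -0.02168849,  0.04761178, -0.02072849,
        0.01569655]), 'joint_efforts': array([ 1.43116587e-03, -5.69403899e+01, -5.00546980e+01, -1.14262305e-04,
        1.47597090e-02, -1.10621340e-05]), 'tool_pos': array([ 228.41960601, -554.16410667,  199.74298722]), 'tcp_rot': array([-1.79896141e+02, -1.06770082e-02,  2.23921146e+01]), 'ft_force': array([ 0.17219285, -0.33367102, -0.58087418]), 'wrist_torque': array([ 0.04750532,  0.04458224, -0.02113372]), 'finger_gap': 85.53813073932558}
scene intrinsics [[499.4208, 0.0, 317.4597], [0.0, 499.4208, 239.9907], [0.0, 0.0, 1.0]]
scene dist_coeffs [np.float64(-0.09578512477519269), np.float64(0.0), np.float64(0.0), np.float64(0.0), np.float64(0.0)]
scene pose [[-0.8047, -0.4304, 0.4088, -134.055], [-0.5936, 0.5908, -0.5464, 1009.6982], [-0.0064, -0.6824, -0.7309, 1225.6478], [0.0, 0.0, 0.0, 1.0]]
top intrinsics [[481.8522, 0.0, 325.5189], [0.0, 481.8522, 235.4864], [0.0, 0.0, 1.0]]
top dist_coeffs [np.float64(0.039706643013972844), np.float64(0.0), np.float64(0.0), np.float64(0.0), np.float64(0.0)]
top pose [[0.0021, -0.9913, 0.1317, 297.3428], [-1.0, -0.0025, -0.0026, 141.2183], [0.0029, -0.1317, -0.9913, 1648.1552], [0.0, 0.0, 0.0, 1.0]]
wrist intrinsics [[420.0233, 0.0, 315.2005], [0.0, 420.0233, 240.0896], [0.0, 0.0, 1.0]]
wrist dist_coeffs [np.float64(-0.0008267914864611636), np.float64(0.0), np.float64(0.0), np.float64(0.0), np.float64(0.0)]
wrist T_tool_cam [[0.001, -0.9606, -0.2779, 69.968], [1.0, 0.001, 0.0001, 0.2377], [0.0002, -0.2779, 0.9606, -172.0309], [0.0, 0.0, 0.0, 1.0]]
```

View pics/scene0.png

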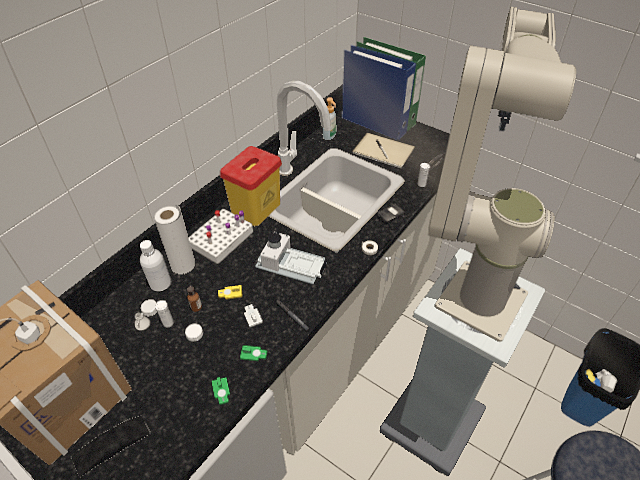

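View pics/top0.png

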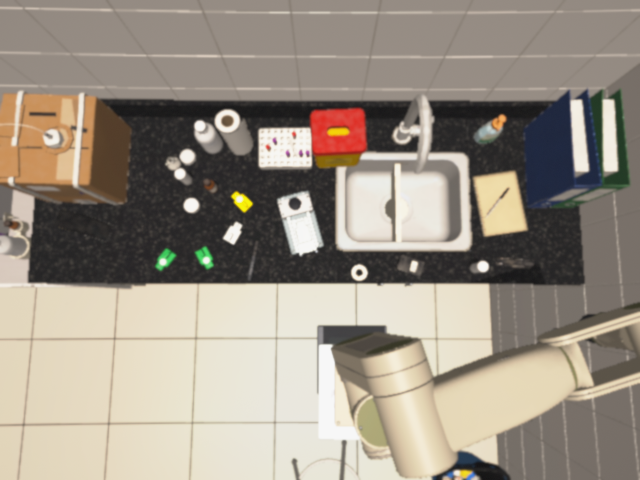

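View pics/wrist0.png

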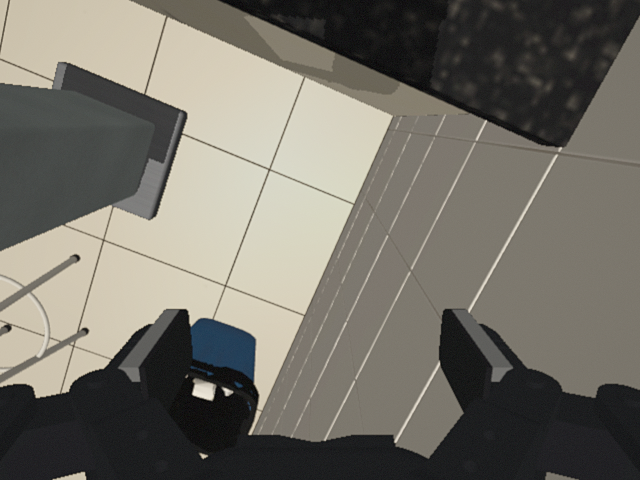

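The scene view (first picture) and the top view agree. Candidates for the cassette:
- White block with tongue: top (233,233), scene (253,316). This matches the description, left of the press.
- Yellow: top (242,202). Look-alike, left alone.
- Green: top (165,260) and (205,258). Look-alikes, left alone.
- White round lid: top (191,205). Round, so not it.
- Small dark/white item at the sink: top (411,266). It's part of the slide case.

Next, close crops.

```bash
python3 - <<'E'
import cv2,numpy as np
t=cv2.imread("pics/top0.png");s=cv2.imread("pics/scene0.png")
a=cv2.resize(t[180:270,210:330],(800,600),interpolation=cv2.INTER_CUBIC)
b=cv2.resize(s[225:345,230:390],(800,600),interpolation=cv2.INTER_CUBIC)
cv2.imwrite("pics/c1.png",a);cv2.imwrite("pics/c2.png",b)
E
```

```text
(no output)
```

View pics/c1.png

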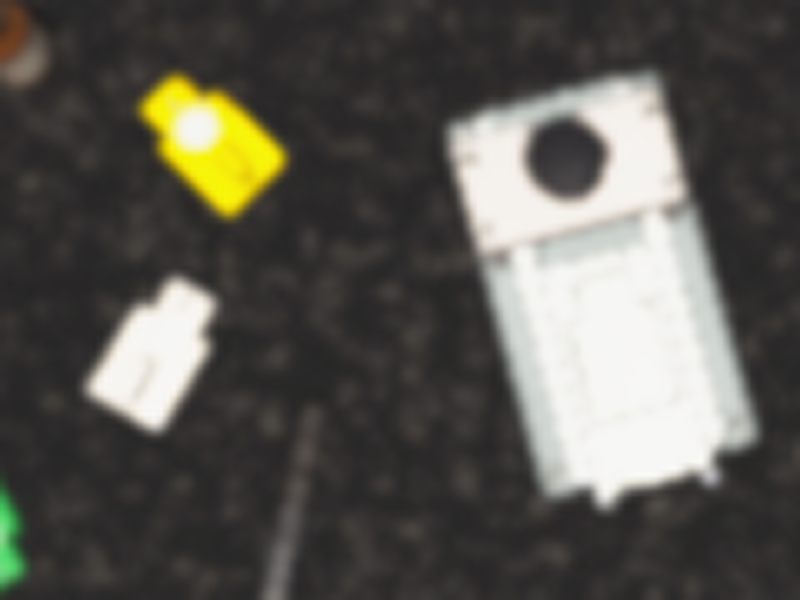

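View pics/c2.png

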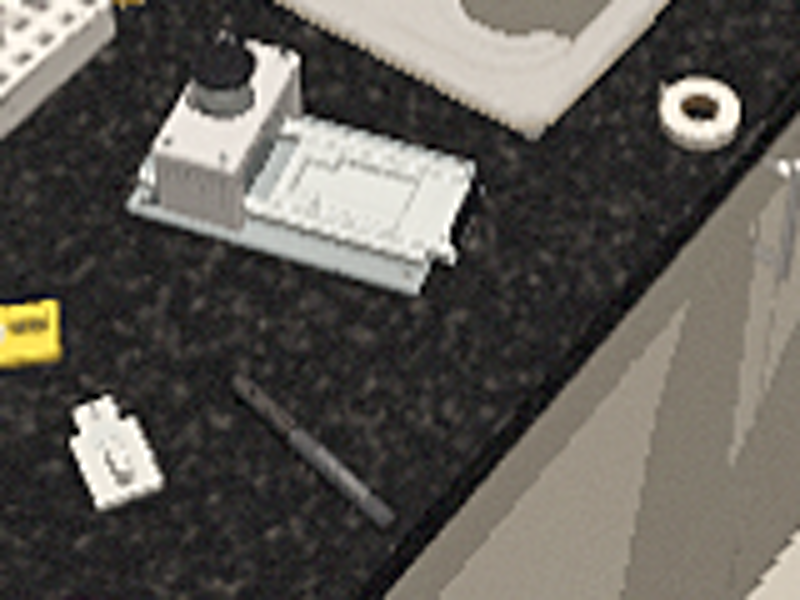

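The white cassette (crop 1 around (150,360)) has a rib and tongue and is the only white one. I'll take coarse positions now and then look from close up.

```bash
cat > h.py <<'E'
import numpy as np,cv2
from scipy.spatial.transform import Rotation as Ro
def cam(name,T=None):
    from bench import camera_model
    m=camera_model(name); 
    P=np.array(m["pose"]) if "pose" in m else T@np.array(m["T_tool_cam"])
    return np.array(m["intrinsics"]),np.array(m["dist_coeffs"]),P
def toolT(s):
    T=np.eye(4);T[:3,:3]=Ro.from_euler('xyz',s['tcp_rot'],degrees=True).as_matrix();T[:3,3]=s['tool_pos'];return T
def rays(c,px):
    K,d,P=c; u=cv2.undistortPoints(np.array(px,float).reshape(-1,1,2),K,d).reshape(-1,2)
    v=np.c_[u,np.ones(len(u))]@P[:3,:3].T
    return P[:3,3],v
def plane(c,px,z):
    o,v=rays(c,px); return o+v*((z-o[2])/v[:,2])[:,None]
def proj(c,X):
    K,d,P=c; R=P[:3,:3].T; r,_=cv2.Rodrigues(R); return cv2.projectPoints(np.array(X,float).reshape(-1,1,3),r,-R@P[:3,3],K,d)[0].reshape(-1,2)
def tri(c1,p1,c2,p2):
    o1,v1=rays(c1,[p1]);o2,v2=rays(c2,[p2]);v1=v1[0]/np.linalg.norm(v1);v2=v2[0]/np.linalg.norm(v2)
    t=np.linalg.lstsq(np.c_[v1,-v2],o2-o1,rcond=None)[0]
    a=o1+v1*t[0];b=o2+v2*t[1];return (a+b)/2,np.linalg.norm(a-b)
E
python3 - <<'E'
from h import *
t=cam("top");s=cam("scene")
cr=lambda x,y:(210+x*.15,180+y*.15); cs=lambda x,y:(230+x*.2,225+y*.2)
print("cassette corners top cam z9", plane(t,[cr(85,390),cr(158,435),cr(180,275),cr(218,298)],9).round())
print("knob",plane(t,[cr(566,157)],107).round(), plane(s,[cs(225,68)],107).round(), tri(t,cr(566,157),s,cs(225,68)))
print("base corners top z8",plane(t,[cr(548,498),cr(757,440)],8).round())
print("bridge corners z70",plane(t,[cr(478,250),cr(690,195),cr(447,122),cr(658,68)],70).round())
print("marker",plane(t,[cr(310,410)],8), plane(s,[cs(240,380),cs(388,520)],8).round())
print("pocket corners",plane(s,[cs(300,163),cs(345,160),cs(420,208),cs(410,248),cs(290,205)],19).round())
E
```

```text
cassette corners top cam z9 [[504. 488.   9.]
 [481. 451.   9.]
 [564. 441.   9.]
 [552. 422.   9.]]
knob [[607. 237. 107.]] [[601. 246. 107.]] (array([608.78510956, 237.6477852 ,  95.12852321]), np.float64(0.5468890290126668))
base corners top z8 [[449. 251.   8.]
 [479. 144.   8.]]
bridge corners z70 [[567. 283.  70.]
 [595. 177.  70.]
 [632. 299.  70.]
 [660. 194.  70.]]
marker [[493.86837109 373.22720273   8.        ]] [[494. 371.   8.]
 [363. 397.   8.]]
pocket corners [[566. 222.  19.]
 [544. 203.  19.]
 [482. 206.  19.]
 [467. 236.  19.]
 [549. 253.  19.]]
```

Call:
{"fn": "step_arm", "kwargs": {"plan": [{"tx":2.5,"ty":-3.1},{"tx":2.5,"ty":-3.1},{"tx":2.5,"ty":-3.1},{"tx":2.5,"ty":-3.1},{"tx":2.5,"ty":-3.1},{"tx":2.5,"ty":-3.1},{"tx":2.5,"ty":-3.1},{"tx":2.5,"ty":-3.1}]}}

```text
invalid input
```

Call:
{"fn": "step_arm", "kwargs": {"plan": [{"tx":2.5,"ty":-3.1},{"tx":2.5,"ty":-3.1},{"tx":2.5,"ty":-3.1},{"tx":2.5,"ty":-3.1},{"tx":2.5,"ty":-3.1},{"tx":2.5,"ty":-3.1},{"tx":2.5,"ty":-3.1},{"tx":2.5,"ty":-3.1}]}}

```text
invalid input
```

Call:
{"fn": "step_arm", "kwargs": {"plan": [{"grip":8.5,"tx":2.5,"ty":-3.1,"tz":0,"ax":0,"ay":0,"az":0},{"grip":8.5,"tx":2.5,"ty":-3.1,"tz":0,"ax":0,"ay":0,"az":0},{"grip":8.5,"tx":2.5,"ty":-3.1,"tz":0,"ax":0,"ay":0,"az":0},{"grip":8.5,"tx":2.5,"ty":-3.1,"tz":0,"ax":0,"ay":0,"az":0},{"grip":8.5,"tx":2.5,"ty":-3.1,"tz":0,"ax":0,"ay":0,"az":0},{"grip":8.5,"tx":2.5,"ty":-3.1,"tz":0,"ax":0,"ay":0,"az":0},{"grip":8.5,"tx":2.5,"ty":-3.1,"tz":0,"ax":0,"ay":0,"az":0},{"grip":8.5,"tx":2.5,"ty":-3.1,"tz":0,"ax":0,"ay":0,"az":0}]}}

```text
time: 0.82
tool_pos: [319.0, -247.4, 200.5]
tcp_rot: [-180.0, -0.0, 22.4]
ft_force: [1.0, 0.4, 0.5]
finger_gap: 85.2
```

Call:
{"fn": "step_arm", "kwargs": {"plan": [{"grip":8.5,"tx":2.5,"ty":-3.1,"tz":0,"ax":0,"ay":0,"az":0},{"grip":8.5,"tx":2.5,"ty":-3.1,"tz":0,"ax":0,"ay":0,"az":0},{"grip":8.5,"tx":2.5,"ty":-3.1,"tz":0,"ax":0,"ay":0,"az":0},{"grip":8.5,"tx":2.5,"ty":-3.1,"tz":0,"ax":0,"ay":0,"az":0},{"grip":8.5,"tx":2.5,"ty":-3.1,"tz":0,"ax":0,"ay":0,"az":0},{"grip":8.5,"tx":2.5,"ty":-3.1,"tz":0,"ax":0,"ay":0,"az":0},{"grip":8.5,"tx":2.5,"ty":-3.1,"tz":0,"ax":0,"ay":0,"az":0},{"grip":8.5,"tx":2.5,"ty":-3.1,"tz":0,"ax":0,"ay":0,"az":0}]}}

```text
time: 1.48
tool_pos: [409.5, 58.3, 200.9]
tcp_rot: [180.0, -0.0, 22.4]
ft_force: [1.0, -1.0, 0.1]
finger_gap: 85.1
```

Call:
{"fn": "step_arm", "kwargs": {"plan": [{"grip":8.5,"tx":2.5,"ty":-3.1,"tz":0,"ax":0,"ay":0,"az":0},{"grip":8.5,"tx":2.5,"ty":-3.1,"tz":0,"ax":0,"ay":0,"az":0},{"grip":8.5,"tx":2.5,"ty":-3.1,"tz":0,"ax":0,"ay":0,"az":0},{"grip":8.5,"tx":2.5,"ty":-3.1,"tz":0,"ax":0,"ay":0,"az":0},{"grip":8.5,"tx":2.5,"ty":-3.1,"tz":0,"ax":0,"ay":0,"az":0},{"grip":8.5,"tx":2.5,"ty":-3.1,"tz":0,"ax":0,"ay":0,"az":0},{"grip":8.5,"tx":2.5,"ty":-3.1,"tz":0,"ax":0,"ay":0,"az":0},{"grip":8.5,"tx":2.5,"ty":-3.1,"tz":0,"ax":0,"ay":0,"az":0}]}}

```text
time: 2.15
tool_pos: [499.9, 363.7, 200.2]
tcp_rot: [180.0, 0.0, 22.4]
ft_force: [0.1, -0.9, 0.7]
finger_gap: 85.1
```

Call:
{"fn": "step_arm", "kwargs": {"plan": [{"grip":8.5,"tx":2.5,"ty":-3.1,"tz":0,"ax":0,"ay":0,"az":-7},{"grip":8.5,"tx":2.0,"ty":-1.8,"tz":0,"ax":0,"ay":0,"az":-7},{"grip":8.5,"tx":0,"ty":0,"tz":0.5,"ax":0,"ay":0,"az":-7},{"grip":8.5,"tx":0,"ty":0,"tz":1,"ax":0,"ay":0,"az":-7},{"grip":8.5,"tx":0,"ty":0,"tz":1,"ax":0,"ay":0,"az":-7},{"grip":8.5,"tx":0,"ty":0,"tz":1,"ax":0,"ay":0,"az":-7},{"grip":8.5,"tx":0,"ty":0,"tz":0,"ax":0,"ay":0,"az":-7},{"grip":8.5,"tx":0,"ty":0,"tz":0,"ax":0,"ay":0,"az":-7}]}}

```text
time: 2.82
tool_pos: [519.0, 424.8, 163.8]
tcp_rot: [-179.9, 0.1, 78.7]
ft_force: [-0.1, 0.2, 0.4]
finger_gap: 85.0
```

Call:
{"fn": "step_arm", "kwargs": {"plan": [{"grip":8.5,"tx":0,"ty":0,"tz":0,"ax":0,"ay":0,"az":-7},{"grip":8.5,"tx":0,"ty":0,"tz":0,"ax":0,"ay":0,"az":-7},{"grip":8.5,"tx":0,"ty":0,"tz":0,"ax":0,"ay":0,"az":-7},{"grip":8.5,"tx":0,"ty":0,"tz":0,"ax":0,"ay":0,"az":-7},{"grip":8.5,"tx":0,"ty":0,"tz":0,"ax":0,"ay":0,"az":-7},{"grip":8.5,"tx":0,"ty":0,"tz":0,"ax":0,"ay":0,"az":-7},{"grip":8.5,"tx":0,"ty":0,"tz":0,"ax":0,"ay":0,"az":-7},{"grip":8.5,"tx":0,"ty":0,"tz":0,"ax":0,"ay":0,"az":-7}]}}

```text
time: 3.48
tool_pos: [519.6, 425.2, 165.2]
tcp_rot: [-179.9, -0.0, 134.7]
ft_force: [0.2, 0.0, 1.0]
finger_gap: 85.0
```

Call:
{"fn": "step_arm", "kwargs": {"plan": [{"grip":8.5,"tx":0,"ty":0,"tz":0,"ax":0,"ay":0,"az":-7},{"grip":8.5,"tx":0,"ty":0,"tz":0,"ax":0,"ay":0,"az":-7},{"grip":8.5,"tx":0,"ty":0,"tz":0,"ax":0,"ay":0,"az":0}]}}

```text
time: 3.73
tool_pos: [519.6, 425.2, 165.3]
tcp_rot: [-180.0, -0.0, 148.7]
ft_force: [0.1, 0.6, 0.4]
finger_gap: 85.3
```

```bash
cat > look.py <<'E'
import sys,pickle
from bench import *
import cv2
n=sys.argv[1]; s=sense(); im=snapshot("wrist"); cv2.imwrite(f"pics/{n}.png",im[:,:,::-1]); pickle.dump(s,open(f"pics/{n}.pkl","wb"))
print(s['time'],s['tool_pos'].round(1),s['tcp_rot'].round(2),s['qd'].round(1).max(),s['ft_force'].round(1),s['finger_gap'])
E
python3 look.py w1
```

```text
3.7333 [519.6 425.2 165.3] [-1.7995e+02 -2.0000e-02  1.4874e+02] 13.7 [0.1 0.6 0.4] 85.32174100185762
```

View pics/w1.png

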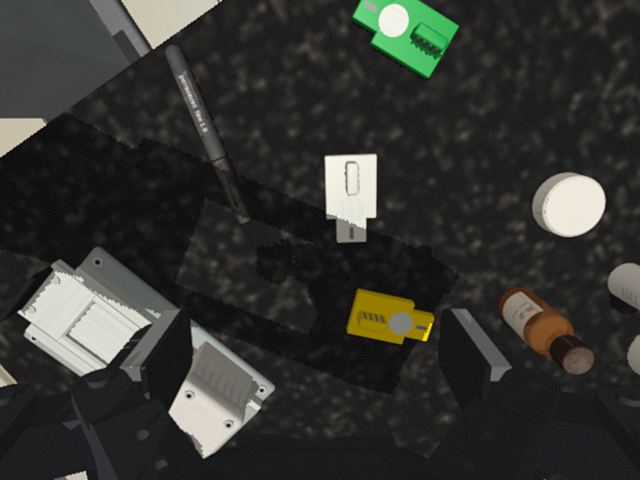

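View w1 shows the white cassette at (350,197), tongue pointing down the image, rib top at (351,178). The yellow and green look-alikes are clear of it.

```bash
python3 - <<'E'
from h import *
import pickle
s=pickle.load(open("pics/w1.pkl","rb"));c=cam("wrist",toolT(s))
c9=plane(c,[(325.5,154),(377,154),(377,218),(326,218),(337,242),(366,241)],9);print(c9.round(1))
r=plane(c,[(351,177)],27)[0];print(r)
im=cv2.imread("pics/w1.png");cv2.imwrite("pics/w1c.png",cv2.resize(im[140:260,280:440],None,fx=5,fy=5,interpolation=cv2.INTER_CUBIC))
E
```

```text
[[485.1 454.6   9. ]
 [505.6 488.4   9. ]
 [549.8 464.1   9. ]
 [528.6 429.1   9. ]
 [550.5 426.5   9. ]
 [562.  447.1   9. ]]
[507.74235445 462.52541553  27.        ]
```

View pics/w1c.png

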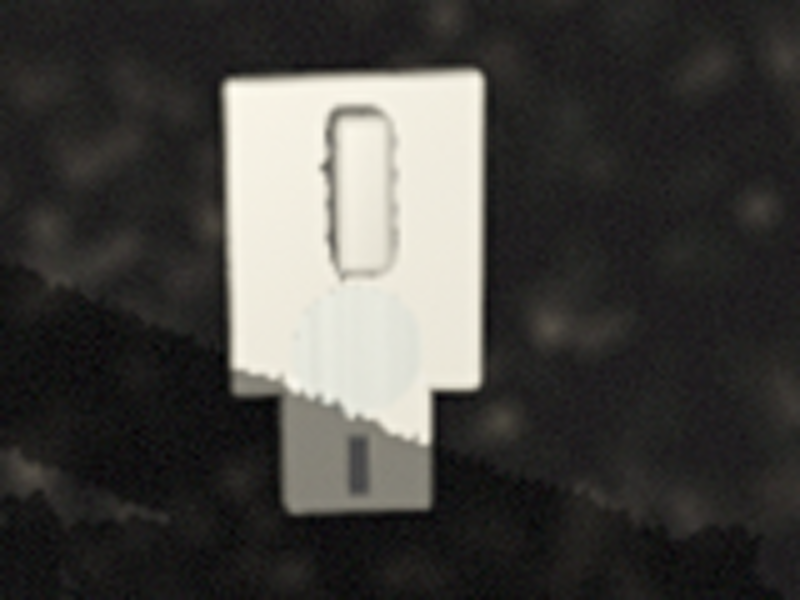

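Call:
{"fn": "step_arm", "kwargs": {"plan": [{"grip":8.5,"tx":1.4,"ty":1.3,"tz":2,"ax":0,"ay":0,"az":0},{"grip":8.5,"tx":1.5,"ty":1.3,"tz":2,"ax":0,"ay":0,"az":0},{"grip":8.5,"tx":0,"ty":0,"tz":0,"ax":0,"ay":0,"az":0},{"grip":8.5,"tx":0,"ty":0,"tz":0,"ax":0,"ay":0,"az":0}]}}

```text
time: 4.12
tool_pos: [507.1, 462.5, 123.4]
tcp_rot: [-179.8, -0.1, 148.3]
ft_force: [0.6, -0.3, -0.3]
finger_gap: 84.9
```

```bash
python3 look.py w2; python3 - <<'E'
import cv2
im=cv2.imread("pics/w2.png");cv2.imwrite("pics/w2c.png",cv2.resize(im[180:330,220:420],None,fx=4,fy=4,interpolation=cv2.INTER_CUBIC))
E
```

```text
4.1167 [507.1 462.5 123.4] [-1.7977e+02 -8.0000e-02  1.4826e+02] 0.4 [ 0.6 -0.3 -0.3] 84.85104533135048
```

View pics/w2c.png

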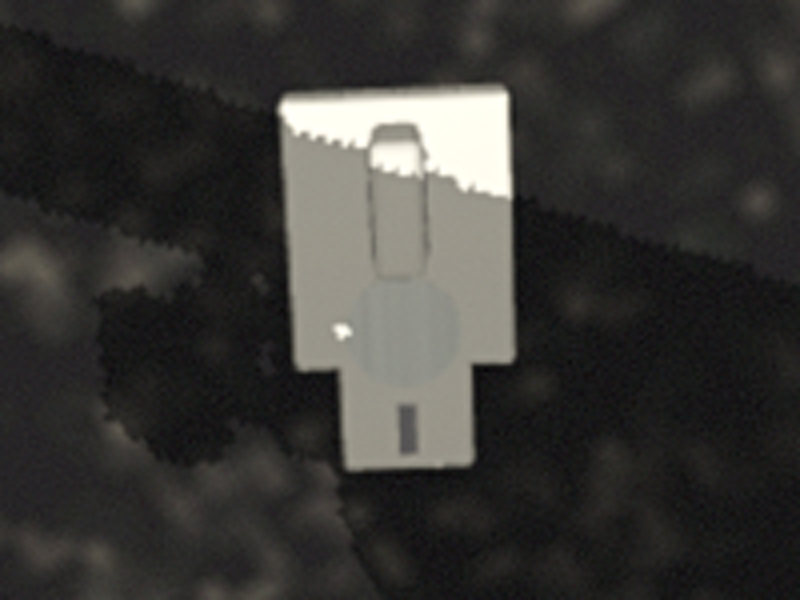

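```bash
python3 - <<'E'
from h import *
import pickle
a=cam("wrist",toolT(pickle.load(open("pics/w1.pkl","rb"))));b=cam("wrist",toolT(pickle.load(open("pics/w2.pkl","rb"))))
A=lambda x,y:(280+x/5-.4,140+y/5-.4);B=lambda x,y:(220+x/4-.4,180+y/4-.4)
for n,p,q in [("rib",(363,194),(398,208)),("ton1",(284,514),(345,470)),("ton2",(432,510),(474,464)),("body1",(232,395),(296,368)),("body2",(481,388),(515,362)),("back1",(225,78),(281,95)),("back2",(484,70),(511,87)),("disc",(358,345),(406,331)),("mark",(358,464),(408,429))]:
    print(n,*[np.round(x,1) for x in tri(a,A(*p),b,B(*q))], plane(b,[B(*q)],27 if n=="rib" else 9).round(1))
P=plane(b,[B(*q) for q in [(296,368),(515,362),(281,95),(511,87),(345,470),(474,464)]],9)[:,:2]
for i,j in((2,0),(3,1),(1,0),(3,2),(5,4)):
    v=P[j]-P[i];print(np.linalg.norm(v),np.degrees(np.arctan2(v[1],v[0])))
print((P[4]+P[5])/2,(P[2]+P[3])/2)
E
```

```text
rib [509.9 462.8  22. ] 0.0 [[508.7 463.4  27. ]]
ton1 [551.6 425.6   5.6] 0.1 [[550.4 426.5   9. ]]
ton2 [563.8 446.6   4.5] 0.2 [[561.9 447.4   9. ]]
body1 [530.1 428.4   4.4] 0.0 [[528.8 429.6   9. ]]
body2 [549.5 463.6   6.3] 0.1 [[548.6 464.    9. ]]
back1 [486.  453.3   2.3] 0.3 [[485.  454.4   9. ]]
back2 [506.1 488.7   2.2] 0.1 [[504.7 489.    9. ]]
disc [532.3 450.4  10.9] 0.6 [[533.2 450.3   9. ]]
mark [549.8 440.4   8.1] 0.2 [[549.6 440.7   9. ]]
50.31269883232989 -29.53980781889543
50.53190123391354 -29.649319343185304
39.715979529134906 -119.93913912589016
39.811640133219534 -119.62283938427262
23.83785003605039 -118.71057956514164
[556.12909332 436.94696497] [494.82130501 471.6617714 ]
```

```bash
python3 - <<'E'
import bench
print([n for n in dir(bench) if not n.startswith('_')])
print(getattr(bench,'grip_depth',None))
E
```

```text
['PlanningError', 'camera_model', 'grip_depth', 'hand_in', 'sense', 'snapshot']
18.700000000000003
```

Call:
{"fn": "step_arm", "kwargs": {"plan": [{"grip":4,"tx":-0.11,"ty":0.19,"tz":2.5,"ax":0,"ay":0,"az":-2.1},{"grip":4,"tx":0,"ty":0,"tz":2.5,"ax":0,"ay":0,"az":0},{"grip":4,"tx":0,"ty":0,"tz":2.0,"ax":0,"ay":0,"az":0},{"grip":4,"tx":0,"ty":0,"tz":1,"ax":0,"ay":0,"az":0},{"grip":4,"tx":0,"ty":0,"tz":0,"ax":0,"ay":0,"az":0},{"grip":4,"tx":0,"ty":0,"tz":0,"ax":0,"ay":0,"az":0}]}}

```text
time: 4.67
tool_pos: [511.3, 463.5, 46.7]
tcp_rot: [180.0, 0.0, 150.4]
ft_force: [-0.5, -0.5, 0.3]
finger_gap: 40.1
```

```bash
python3 look.py w3; python3 - <<'E'
import cv2
im=cv2.imread("pics/w3.png");cv2.imwrite("pics/w3c.png",im[200:480,120:540])
E
```

```text
4.6667 [511.3 463.5  46.7] [1.7998e+02 2.0000e-02 1.5041e+02] 0.2 [-0.5 -0.5  0.3] 40.06597273003137
```

View pics/w3.png

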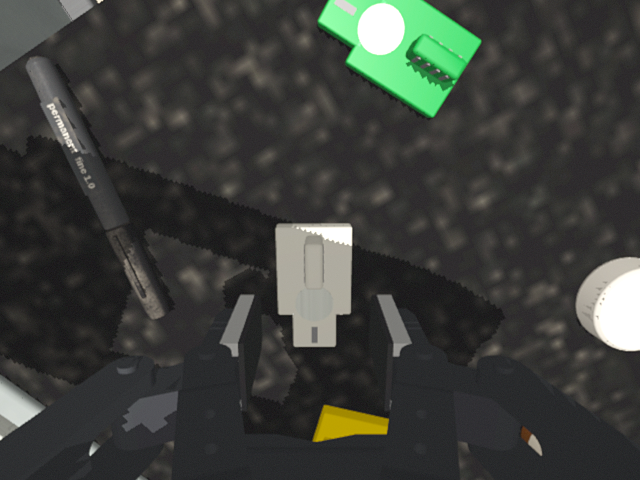

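```bash
cat > dr.py <<'E'
from h import *
T=np.eye(4);T[:3,:3]=Ro.from_euler('xyz',[180,0,22.391],degrees=True).as_matrix();T[:3,3]=[228.577,-554.759,200.792]
L=[(25,-31,0,0)]*24+[(25,-31,0,-7),(20,-18,0,-7),(0,0,5,-7)]+[(0,0,10,-7)]*3+[(0,0,0,-7)]*2+[(0,0,0,-7)]*10+[(14,13,20,0),(15,13,20,0),(-1.1,1.9,25,-2.1),(0,0,55,0)]
def run(T,L):
    for tx,ty,tz,az in L:
        M=np.eye(4);M[:3,3]=[tx,ty,tz];M[:3,:3]=Ro.from_rotvec([0,0,az],degrees=True).as_matrix();T=T@M
    return T
if __name__=="__main__":
    for k in (8,24,32,42,44,46):
        X=run(T,L[:k]);print(k,X[:3,3].round(1),Ro.from_matrix(X[:3,:3]).as_euler('xyz',degrees=True).round(2))
E
python3 dr.py
```

```text
8 [ 319.  -249.3  200.8] [180.     0.    22.39]
24 [499.9 361.7 200.8] [180.     0.    22.39]
32 [519.8 425.4 165.8] [180.     0.    78.39]
42 [519.8 425.4 165.8] [180.     0.   148.39]
44 [508.8 462.7 125.8] [180.     0.   148.39]
46 [510.7 463.8  45.8] [-180.      0.    150.49]
```

```bash
cat >> dr.py <<'E'
T0=T
def T_at(k): return run(T0,L[:k])
E
python3 - <<'E'
from dr import *
im=cv2.imread("pics/w3.png");cv2.imwrite("pics/w3c.png",cv2.resize(im[210:360,240:400],None,fx=5,fy=4*1.25,interpolation=cv2.INTER_CUBIC)[:600])
b=cam("wrist",T_at(44));B=lambda x,y:(220+x/4-.4,180+y/4-.4)
print(plane(b,[B(398,208)],27))
c=cam("wrist",T_at(46)); print(plane(c,[(314,263)],27))
E
```

```text
[[511.28128726 463.63619074  27.        ]]
[[506.54775381 464.83259599  27.        ]]
```

View pics/w3c.png

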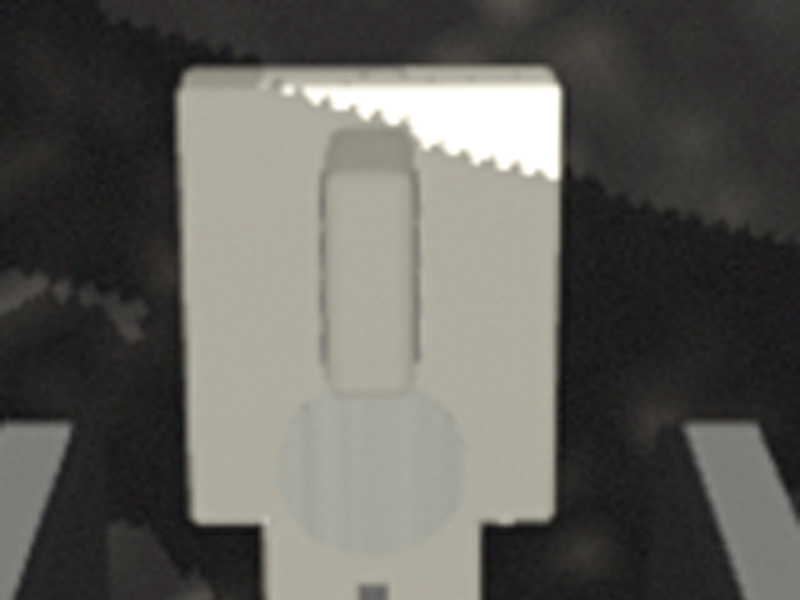

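Call:
{"fn": "step_arm", "kwargs": {"newtons": 40, "plan": [{"grip":4,"tx":0.15,"ty":0,"tz":1.8,"ax":0,"ay":0,"az":0},{"grip":4,"tx":0,"ty":0,"tz":1.0,"ax":0,"ay":0,"az":0},{"grip":3,"tx":0,"ty":0,"tz":0.5,"ax":0,"ay":0,"az":0},{"grip":0,"tx":0,"ty":0,"tz":0,"ax":0,"ay":0,"az":0},{"grip":0,"tx":0,"ty":0,"tz":0,"ax":0,"ay":0,"az":0},{"grip":0,"tx":0,"ty":0,"tz":0,"ax":0,"ay":0,"az":0},{"grip":0,"tx":0,"ty":0,"tz":0,"ax":0,"ay":0,"az":0},{"grip":0,"tx":0,"ty":0,"tz":0,"ax":0,"ay":0,"az":0}]}}

```text
time: 5.38
tool_pos: [509.9, 464.9, 13.7]
tcp_rot: [179.9, 0.0, 150.5]
ft_force: [-0.2, 0.0, -0.6]
finger_gap: 0.1
```

```bash
python3 look.py w4
```

```text
5.3833 [509.9 464.9  13.7] [1.7993e+02 3.0000e-02 1.5049e+02] 0.3 [-0.2  0.  -0.6] 0.08890790057539177
```

View pics/w4.png

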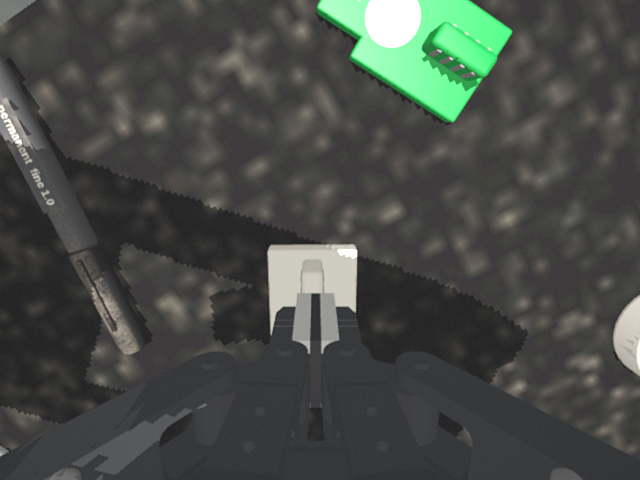

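```bash
cat > t.py <<'E'
from h import *
C=cam("wrist",np.eye(4))
E
python3 - <<'E'
from t import *
for X in [(0,0,0),(11,0,0),(-11,0,0),(11,0,-15),(11,0,-30),(0,0,-18.7)]: print(X,proj(C,[X]).round(1))
im=cv2.imread("pics/w4.png");cv2.imwrite("pics/w4c.png",cv2.resize(im[230:430,210:420],None,fx=3.8,fy=3,interpolation=cv2.INTER_CUBIC))
E
```

```text
(0, 0, 0) [[316.4 286. ]]
(11, 0, 0) [[316.5 262.3]]
(-11, 0, 0) [[316.4 308.8]]
(11, 0, -15) [[316.6 274.7]]
(11, 0, -30) [[316.7 289.4]]
(0, 0, -18.7) [[316.6 304. ]]
```

View pics/w4c.png

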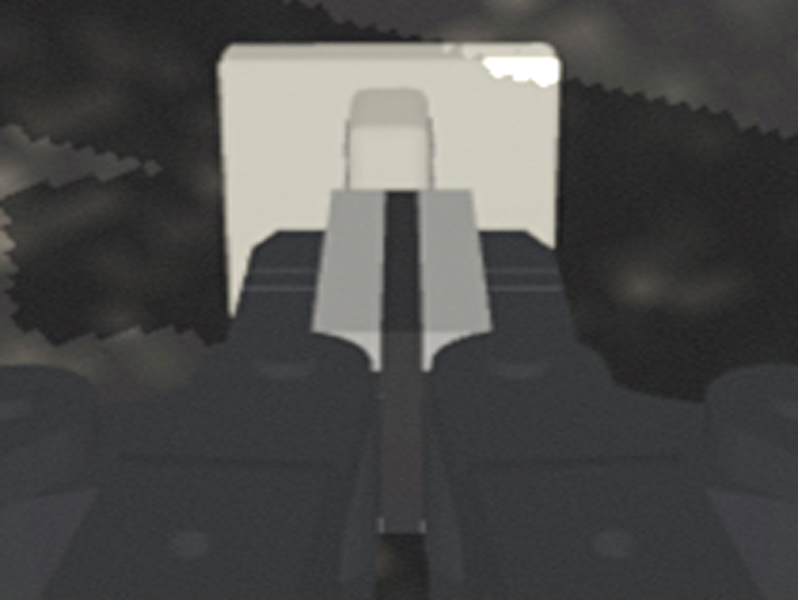

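The fingers shut with nothing between them (gap 0.1). From the picture the visible tips look about 33 mm above the nominal TCP. I'll check that from the scene camera.

```bash
python3 - <<'E'
from bench import *
from h import *
im=snapshot("scene")[:,:,::-1].copy(); cv2.imwrite("pics/s4.png",im)
c=cam("scene"); p=proj(c,[(510,464,12.5),(510,464,45.5),(510,464,0),(510,464,100)]);print(p.round(1))
x,y=p[0].astype(int); cv2.imwrite("pics/s4c.png",cv2.resize(im[y-70:y+50,x-80:x+80],(800,600),interpolation=cv2.INTER_CUBIC)); print((p-[x-80,y-70])*5)
E
```

```text
[[253.4 318.4]
 [252.2 311.9]
 [253.8 320.8]
 [250.1 300.6]]
[[401.75797697 351.96359153]
 [395.85654239 319.3892435 ]
 [403.9441725  364.01190968]
 [385.67825698 263.03235313]]
```

View pics/s4c.png

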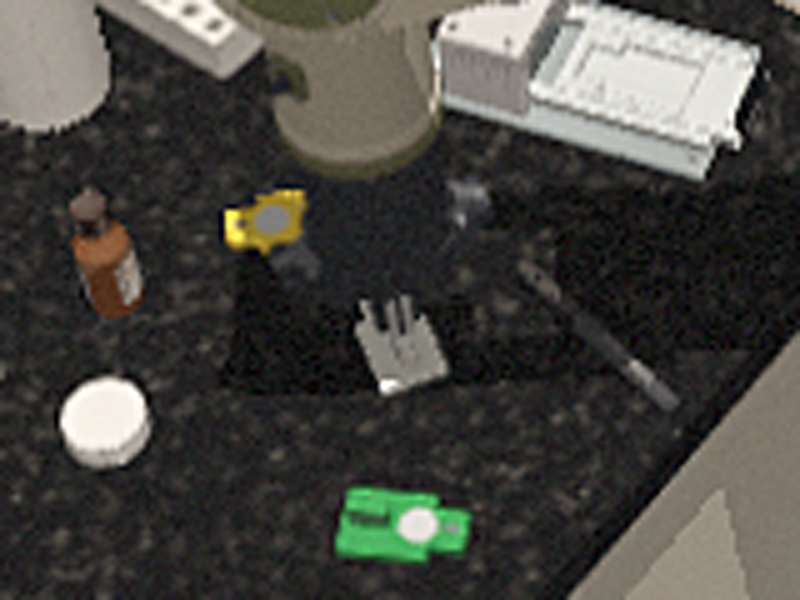

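The scene view confirms it: the tips at crop (390,330) are above the rib, roughly 20–33 mm higher than the reported TCP. I'll open a little and lower in short steps, checking picture and force.

Call:
{"fn": "step_arm", "kwargs": {"plan": [{"grip":3,"tx":0,"ty":0,"tz":0,"ax":0,"ay":0,"az":0},{"grip":3,"tx":0,"ty":0,"tz":0,"ax":0,"ay":0,"az":0},{"grip":3,"tx":0,"ty":0,"tz":0,"ax":0,"ay":0,"az":0},{"grip":3,"tx":0,"ty":0,"tz":0.5,"ax":0,"ay":0,"az":0},{"grip":3,"tx":0,"ty":0,"tz":0.5,"ax":0,"ay":0,"az":0},{"grip":3,"tx":0,"ty":0,"tz":0.5,"ax":0,"ay":0,"az":0},{"grip":3,"tx":0,"ty":0,"tz":0,"ax":0,"ay":0,"az":0}]}}

```text
time: 6.07
tool_pos: [508.3, 463.6, -4.4]
tcp_rot: [-179.8, -0.1, 150.5]
ft_force: [-0.6, -0.1, -0.6]
finger_gap: 30.0
```

```bash
python3 look.py w5; python3 - <<'E'
import cv2
im=cv2.imread("pics/w5.png");cv2.imwrite("pics/w5c.png",cv2.resize(im[230:430,210:420],None,fx=3.8,fy=3,interpolation=cv2.INTER_CUBIC))
E
```

```text
6.0667 [508.3 463.6  -4.4] [-1.7985e+02 -6.0000e-02  1.5049e+02] 1.0 [-0.6 -0.1 -0.6] 29.98053194157849
```

View pics/w5c.png

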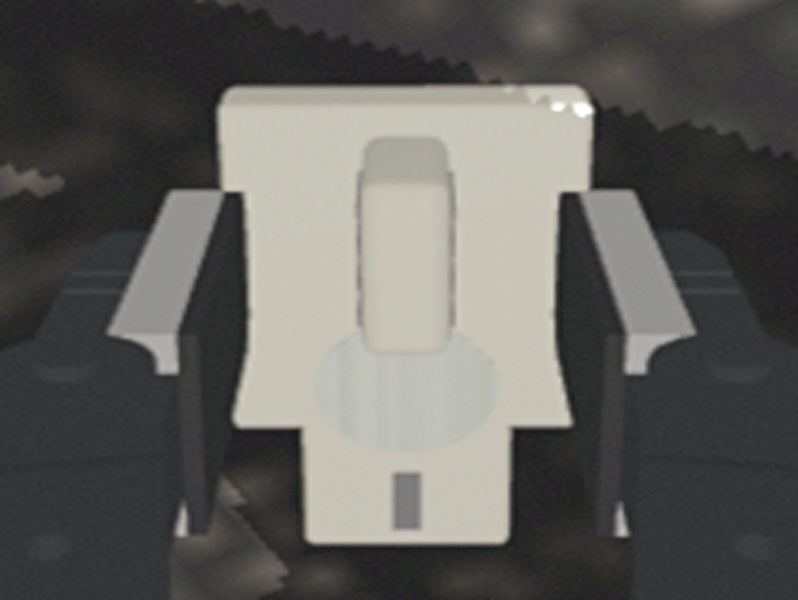

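Picture w5: by scale the pad tips (82.9 px for 30 mm) are about 18 mm above the cassette's top, level with the rib's top. The rib is centred between the pads, so I'll lower 13 mm more.

Call:
{"fn": "step_arm", "kwargs": {"plan": [{"grip":3,"tx":0,"ty":0,"tz":0.5,"ax":0,"ay":0,"az":0},{"grip":3,"tx":0,"ty":0,"tz":0.5,"ax":0,"ay":0,"az":0},{"grip":3,"tx":0,"ty":0,"tz":0.3,"ax":0,"ay":0,"az":0},{"grip":3,"tx":0,"ty":0,"tz":0,"ax":0,"ay":0,"az":0}]}}

```text
time: 6.45
tool_pos: [508.7, 463.9, -16.5]
tcp_rot: [-179.9, -0.0, 150.5]
ft_force: [-0.4, 0.3, 0.1]
finger_gap: 30.1
```

```bash
python3 look.py w6; python3 - <<'E'
import cv2
im=cv2.imread("pics/w6.png");cv2.imwrite("pics/w6c.png",cv2.resize(im[230:430,210:420],None,fx=3.8,fy=3,interpolation=cv2.INTER_CUBIC))
E
```

```text
6.45 [508.7 463.9 -16.5] [-1.7991e+02 -4.0000e-02  1.5049e+02] 0.7 [-0.4  0.3  0.1] 30.119279033383144
```

View pics/w6c.png

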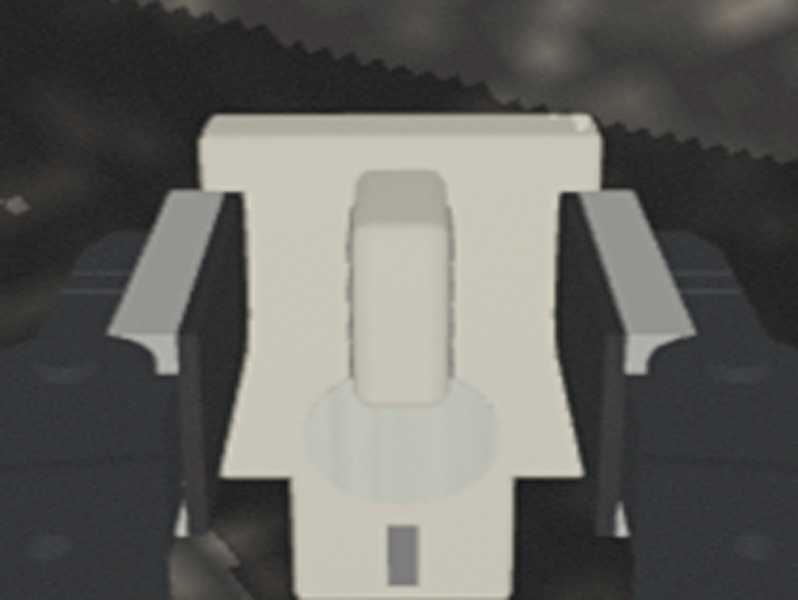

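Call:
{"fn": "step_arm", "kwargs": {"newtons": 40, "plan": [{"grip":2,"tx":0,"ty":0,"tz":0.2,"ax":0,"ay":0,"az":0},{"grip":0.5,"tx":0,"ty":0,"tz":0,"ax":0,"ay":0,"az":0},{"grip":0.5,"tx":0,"ty":0,"tz":0,"ax":0,"ay":0,"az":0},{"grip":0.5,"tx":0,"ty":0,"tz":0,"ax":0,"ay":0,"az":0},{"grip":0.5,"tx":0,"ty":0,"tz":0,"ax":0,"ay":0,"az":0},{"grip":0.5,"tx":0,"ty":0,"tz":0,"ax":0,"ay":0,"az":0}]}}

```text
time: 7.0
tool_pos: [509.4, 464.5, -17.2]
tcp_rot: [180.0, -0.0, 150.5]
ft_force: [0.1, 0.4, -0.2]
finger_gap: 7.6
```

```bash
python3 look.py w7; python3 - <<'E'
import cv2
im=cv2.imread("pics/w7.png");cv2.imwrite("pics/w7c.png",cv2.resize(im[230:430,210:420],None,fx=3.8,fy=3,interpolation=cv2.INTER_CUBIC))
E
```

```text
7.0 [509.4 464.5 -17.2] [180.    -0.   150.49] 0.1 [ 0.1  0.4 -0.2] 7.585853807141116
```

View pics/w7c.png

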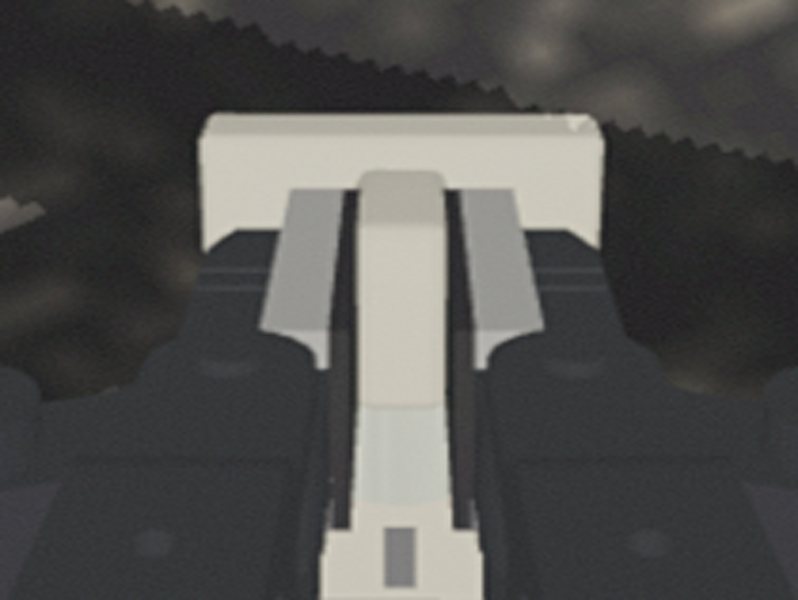

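Rib gripped (gap 7.6 mm) and the cassette hasn't moved. Lifting, then moving to a view of the pocket.

Call:
{"fn": "step_arm", "kwargs": {"plan": [{"grip":0.5,"tx":0,"ty":0,"tz":-1,"ax":0,"ay":0,"az":0},{"grip":0.5,"tx":0,"ty":0,"tz":-2,"ax":0,"ay":0,"az":0},{"grip":0.5,"tx":0,"ty":0,"tz":-4,"ax":0,"ay":0,"az":0},{"grip":0.5,"tx":0,"ty":0,"tz":-4,"ax":0,"ay":0,"az":0},{"grip":0.5,"tx":0,"ty":0,"tz":-4,"ax":0,"ay":0,"az":0},{"grip":0.5,"tx":0,"ty":0,"tz":-2,"ax":0,"ay":0,"az":0},{"grip":0.5,"tx":0,"ty":0,"tz":0,"ax":0,"ay":0,"az":0}]}}

```text
time: 7.63
tool_pos: [512.7, 467.2, 162.5]
tcp_rot: [179.3, 0.3, 150.5]
ft_force: [0.5, 1.3, 1.3]
finger_gap: 8.1
```

```bash
python3 look.py w8
```

```text
7.6333 [512.7 467.2 162.5] [179.32   0.28 150.49] 4.1 [0.5 1.3 1.3] 8.069673265900773
```

View pics/w8.png

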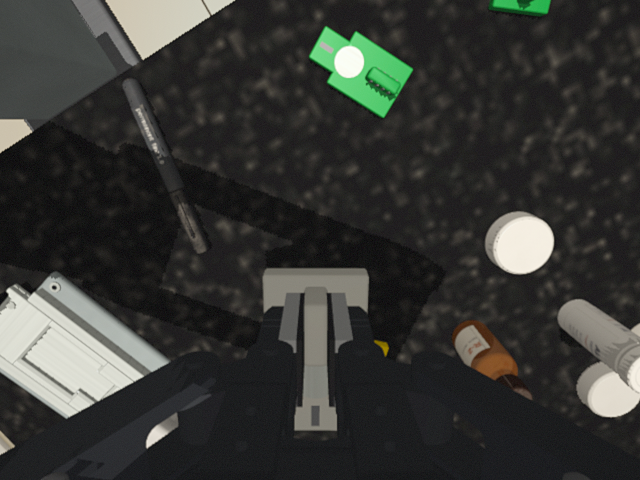

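Call:
{"fn": "step_arm", "kwargs": {"plan": [{"grip":0.5,"tx":-1.8,"ty":-1.5,"tz":0,"ax":0,"ay":0,"az":0},{"grip":0.5,"tx":-2.8,"ty":-2.4,"tz":0,"ax":0,"ay":0,"az":0},{"grip":0.5,"tx":-2.8,"ty":-2.4,"tz":0,"ax":0,"ay":0,"az":0},{"grip":0.5,"tx":-2.8,"ty":-2.4,"tz":0,"ax":0,"ay":0,"az":0},{"grip":0.5,"tx":-2.8,"ty":-2.4,"tz":0,"ax":0,"ay":0,"az":0},{"grip":0.5,"tx":-2.8,"ty":-2.4,"tz":0,"ax":0,"ay":0,"az":0},{"grip":0.5,"tx":-2.0,"ty":-1.7,"tz":0,"ax":0,"ay":0,"az":0},{"grip":0.5,"tx":-1.0,"ty":-0.7,"tz":0,"ax":0,"ay":0,"az":0}]}}

```text
time: 8.35
tool_pos: [594.7, 229.5, 151.1]
tcp_rot: [-179.8, -0.1, 150.3]
ft_force: [-0.7, 1.2, 0.3]
finger_gap: 7.8
```

Call:
{"fn": "step_arm", "kwargs": {"plan": [{"grip":0.5,"tx":0,"ty":0,"tz":0,"ax":0,"ay":0,"az":-6.3},{"grip":0.5,"tx":0,"ty":0,"tz":0,"ax":0,"ay":0,"az":-6.3},{"grip":0.5,"tx":0,"ty":0,"tz":0,"ax":0,"ay":0,"az":-6.3},{"grip":0.5,"tx":0,"ty":0,"tz":0,"ax":0,"ay":0,"az":-6.3},{"grip":0.5,"tx":0,"ty":0,"tz":0,"ax":0,"ay":0,"az":-6.3},{"grip":0.5,"tx":0,"ty":0,"tz":0,"ax":0,"ay":0,"az":-6.3},{"grip":0.5,"tx":0,"ty":0,"tz":0,"ax":0,"ay":0,"az":-6.2},{"grip":0.5,"tx":0,"ty":0,"tz":0,"ax":0,"ay":0,"az":0}]}}

```text
time: 9.02
tool_pos: [593.7, 234.0, 151.4]
tcp_rot: [180.0, -0.1, -165.2]
ft_force: [0.2, -0.4, -0.8]
finger_gap: 7.7
```

Call:
{"fn": "step_arm", "kwargs": {"plan": [{"grip":0.5,"tx":0,"ty":0,"tz":0,"ax":0,"ay":0,"az":0},{"grip":0.5,"tx":0,"ty":0,"tz":0,"ax":0,"ay":0,"az":0}]}}

```text
time: 9.18
tool_pos: [594.2, 233.8, 152.1]
tcp_rot: [180.0, -0.1, -165.7]
ft_force: [0.2, 0.3, -0.1]
finger_gap: 7.6
```

```bash
python3 look.py w9
```

```text
9.1833 [594.2 233.8 152.1] [ 1.800e+02 -7.000e-02 -1.657e+02] -0.0 [ 0.2  0.3 -0.1] 7.622069005674837
```

View pics/w9.png

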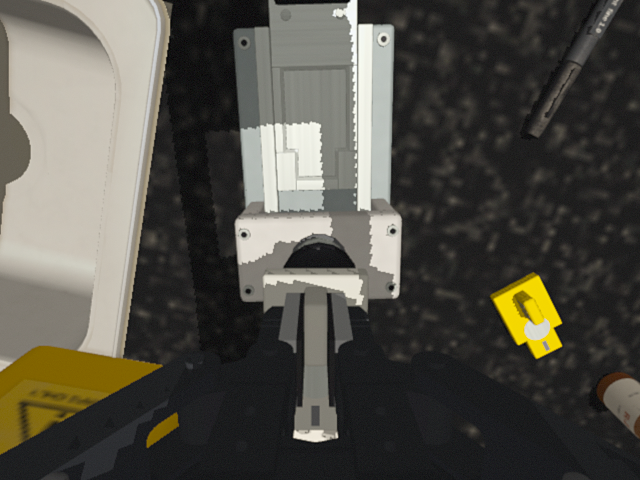

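Picture w9 shows the press squarely: pocket outline about (280–352, 65–190), tab at the top edge (315,2), cassette still held.

```bash
python3 - <<'E'
s=open('dr.py').read()
s=s.replace("(0,0,55,0)]","(0,0,55,0),(1.5,0,33,0),(0,0,15,0),(0,0,13,0),(0,0,2,0),(0,0,-170,0),(-18,-15,0,0)]+[(-28,-24,0,0)]*5+[(-20,-17,0,0),(-10,-7,0,0)]+[(0,0,0,-6.3)]*6+[(0,0,0,-6.2)]")
open('dr.py','w').write(s)
import importlib,dr,cv2
from dr import *
print(len(L));X=T_at(len(L));print(X[:3,3],Ro.from_matrix(X[:3,:3]).as_euler('xyz',degrees=True))
im=cv2.imread("pics/w9.png");cv2.imwrite("pics/w9c.png",cv2.resize(im[0:225,220:420],None,fx=2.66*1.5/1.5,fy=2.66,interpolation=cv2.INTER_CUBIC))
cv2.imwrite("pics/w9d.png",cv2.resize(im[55:205,255:385],None,fx=4,fy=4,interpolation=cv2.INTER_CUBIC))
E
```

```text
66
[594.6825839  233.53442556 152.792     ] [-180.       0.    -165.509]
```

View pics/w9d.png

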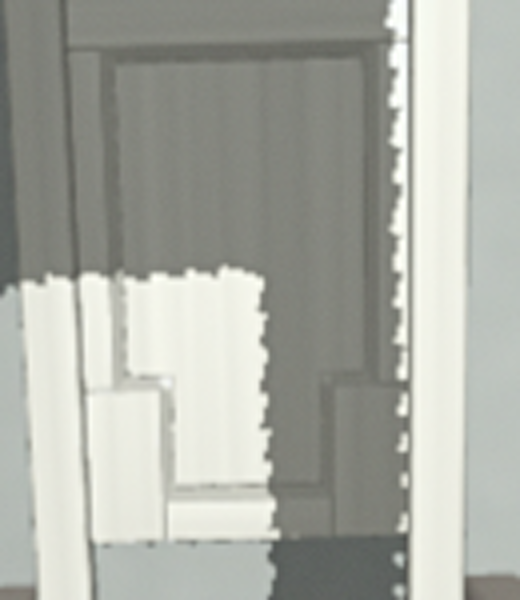

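View pics/w9c.png

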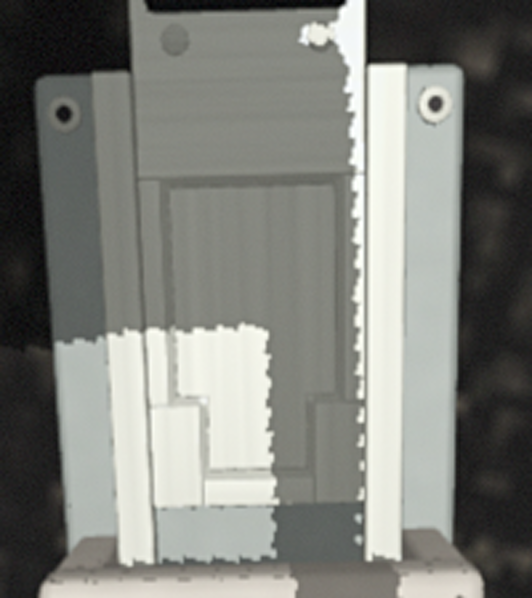

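```bash
python3 - <<'E'
from dr import *
c=cam("wrist",T_at(66)); D=lambda x,y:(255+x/4-.4,55+y/4-.4)
F=plane(c,[D(116,60),D(366,60),D(127,375),D(363,375),D(170,375),D(322,375),D(174,487),D(320,487)],13)
print(F.round(1))
d=lambda i,j:(np.linalg.norm(F[i]-F[j]).round(1),np.degrees(np.arctan2(*(F[j]-F[i])[1::-1])).round(1))
print("w",d(1,0),d(3,2),"tongue w",d(5,4),d(7,6),"len",d(0,2),d(1,3))
fm=(F[0]+F[1])/2;tm=(F[6]+F[7])/2;print(fm,tm,np.linalg.norm(tm-fm),np.degrees(np.arctan2(*(tm-fm)[1::-1])),(fm+tm)/2)
# tray edges (top z=19), rails top z=19, base corners z=8, bolts z~8
C=lambda x,y:(220+x/2.66-.3,y/2.66-.3)
B=plane(c,[C(37,77),C(463,67),C(64,114),C(435,104)],8);print("base",B.round(1),np.linalg.norm(B[0]-B[1]))
R=plane(c,[C(93,73),C(131,73),C(367,65),C(405,65)],19);print("rails",R.round(1))
Br=plane(c,[(235,237),(401,214),(237,212),(398,212)],70);print(Br.round(1))
M=plane(c,[D(104,48),D(380,48)],19);print("mouth",M.round(1),np.linalg.norm(M[0]-M[1]))
E
```

```text
[[499.9 186.2  13. ]
 [489.  228.   13. ]
 [551.3 200.4  13. ]
 [540.5 241.9  13. ]
 [549.3 208.   13. ]
 [542.4 234.7  13. ]
 [568.9 213.6  13. ]
 [562.1 239.7  13. ]]
w (np.float64(43.2), np.float64(-75.5)) (np.float64(42.9), np.float64(-75.5)) tongue w (np.float64(27.6), np.float64(-75.5)) (np.float64(27.0), np.float64(-75.5)) len (np.float64(53.3), np.float64(15.5)) (np.float64(53.3), np.float64(15.1))
[494.46136027 207.09090412  13.        ] [565.46754296 226.644048    13.        ] 73.64919154616533 15.396086847364588 [529.96445161 216.86747606  13.        ]
base [[482.6 146.5   8. ]
 [452.8 252.    8. ]
 [489.4 155.    8. ]
 [462.9 247.6   8. ]] 109.68484628252827
rails [[479.7 162.2  19. ]
 [477.4 171.3  19. ]
 [460.9 227.6  19. ]
 [458.5 236.7  19. ]]
[[608.  184.6  70. ]
 [567.6 281.3  70. ]
 [591.9 182.5  70. ]
 [566.8 279.1  70. ]]
mouth [[499.1 184.3  19. ]
 [487.3 229.6  19. ]] 46.72070893694809
```

```bash
python3 - <<'E'
from dr import *
c=cam("wrist",T_at(66)); C=lambda x,y:(220+x/2.66-.3,y/2.66-.3)
for z,a,b in [(19,(405,75),(402,555)),(19,(93,80),(118,560)),(8,(463,80),(453,535)),(8,(38,90),(68,545)),(19,(367,75),(367,555)),(19,(131,80),(154,555)),]:
    P=plane(c,[C(*a),C(*b)],z);v=P[1]-P[0];print(P.round(1).tolist(),np.degrees(np.arctan2(v[1],v[0])).round(2))
E
```

```text
[[460.7, 237.4, 19.0], [577.5, 271.5, 19.0]] 16.3
[[481.3, 162.5, 19.0], [598.7, 195.2, 19.0]] 15.53
[[455.7, 253.0, 8.0], [570.0, 286.0, 8.0]] 16.14
[[485.6, 147.3, 8.0], [600.7, 179.5, 8.0]] 15.61
[[463.1, 228.2, 19.0], [579.9, 262.1, 19.0]] 16.16
[[478.9, 171.7, 19.0], [594.8, 204.6, 19.0]] 15.84
```

```bash
python3 - <<'E'
from dr import *
im=cv2.imread("pics/w9.png");cv2.imwrite("pics/w9e.png",cv2.resize(im[260:450,240:395],None,fx=4,fy=3.15,interpolation=cv2.INTER_CUBIC))
E
```

```text
(no output)
```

View pics/w9e.png

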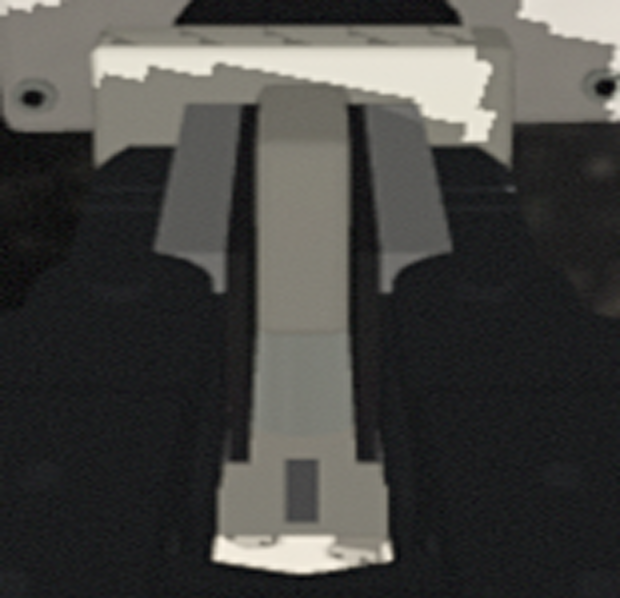

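```bash
python3 - <<'E'
from t import *
E=lambda x,y:(240+x/4-.4,260+y/3.15-.4)
for zt in (-26.5,-29):
    P=plane(C,[E(93,47),E(513,44),E(302,490)],zt);print(P.round(2),np.linalg.norm(P[0]-P[1]), np.degrees(np.arctan2(P[0][0]-P[1][0],P[1][1]-P[0][1])))
    m=(P[0]+P[1])/2; v=P[2]-m; print("axis yaw in tool (from -x):",np.degrees(np.arctan2(v[1],-v[0])), "mid",m, np.linalg.norm(v))
R=plane(C,[E(303,141),E(303,330)],-44.5);print("rib",R)
# w2/w3 based
E
```

```text
[[ 15.81 -19.58 -26.5 ]
 [ 16.22  19.2  -26.5 ]
 [-45.73  -0.22 -26.5 ]] 38.788834092519714 -0.6033178726638938
axis yaw in tool (from -x): -0.029528658845086837 mid [ 16.01079017  -0.1894357  -26.5       ] 61.73922880222108
[[ 16.76 -19.25 -29.  ]
 [ 17.16  18.87 -29.  ]
 [-43.72  -0.22 -29.  ]] 38.1224963937196 -0.6033178726639088
axis yaw in tool (from -x): -0.02952865884508547 mid [ 16.9596879   -0.19178864 -29.        ] 60.678635551399445
rib [[ 12.15071977  -0.18997043 -44.5       ]
 [-10.45476311  -0.16621853 -44.5       ]]
```

Pocket sizes check out at z = 13 (43.2 / 27 / 73.6 mm), with the pocket middle at about (530, 217) and yaw about 15.6°. I'll move above it and look from lower down, which also gives the second view.

Call:
{"fn": "step_arm", "kwargs": {"plan": [{"grip":0.5,"tx":1.6,"ty":0.16,"tz":0,"ax":0,"ay":0,"az":-1.1},{"grip":0.5,"tx":2.5,"ty":0,"tz":0,"ax":0,"ay":0,"az":0},{"grip":0.5,"tx":2.5,"ty":0,"tz":1,"ax":0,"ay":0,"az":0},{"grip":0.5,"tx":2.0,"ty":0,"tz":2.5,"ax":0,"ay":0,"az":0},{"grip":0.5,"tx":0,"ty":0,"tz":3,"ax":0,"ay":0,"az":0},{"grip":0.5,"tx":0,"ty":0,"tz":2,"ax":0,"ay":0,"az":0},{"grip":0.5,"tx":0,"ty":0,"tz":0.5,"ax":0,"ay":0,"az":0},{"grip":0.5,"tx":0,"ty":0,"tz":0,"ax":0,"ay":0,"az":0}]}}

```text
time: 9.9
tool_pos: [509.7, 211.8, 61.0]
tcp_rot: [-180.0, -0.2, -164.5]
ft_force: [0.6, 0.3, -1.2]
finger_gap: 8.0
```

Call:
{"fn": "step_arm", "kwargs": {"plan": [{"grip":0.5,"tx":0,"ty":0,"tz":0,"ax":0,"ay":0,"az":0},{"grip":0.5,"tx":0,"ty":0,"tz":0,"ax":0,"ay":0,"az":0}]}}

```text
time: 10.07
tool_pos: [513.0, 212.8, 64.8]
tcp_rot: [180.0, 0.2, -164.4]
ft_force: [1.1, -0.2, 0.1]
finger_gap: 7.4
```

```bash
python3 look.py w10
```

```text
10.0667 [513.  212.8  64.8] [ 1.7999e+02  1.7000e-01 -1.6444e+02] 0.1 [ 1.1 -0.2  0.1] 7.4476362556141185
```

View pics/w10.png

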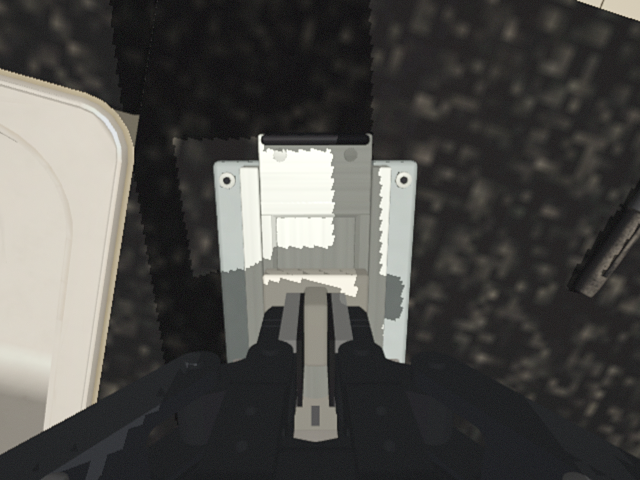

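```bash
python3 - <<'E'
import cv2
im=cv2.imread("pics/w10.png");cv2.imwrite("pics/w10c.png",cv2.resize(im[125:320,205:425],None,fx=3.6,fy=3,interpolation=cv2.INTER_CUBIC))
E
```

```text
(no output)
```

View pics/w10c.png

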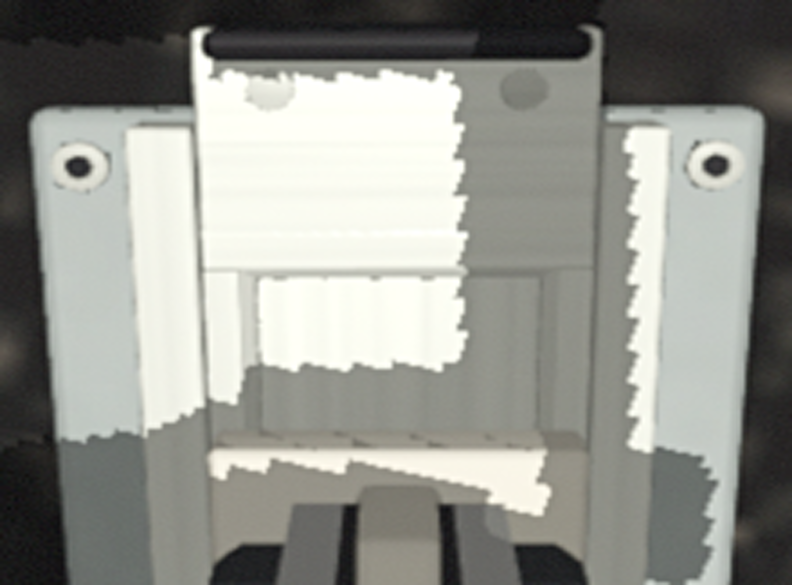

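```bash
python3 - <<'E'
from t import *
G=lambda x,y:(205+x/3.6-.4,125+y/3-.4)
zz=62.8
def show(n,pts,z):
    P=plane(C,[G(*p) for p in pts],zz-z); a,b=P[0],P[1]
    print(n,P.round(1).tolist(),"dist",np.linalg.norm(a-b).round(1),"mid",((a+b)/2).round(1)[:2],"ang",np.degrees(np.arctan2(a[0]-b[0],b[1]-a[1])).round(2))
show("bolts",[(78,165),(715,165)],8)
show("base corners",[(31,115),(765,115)],8)
show("floor front",[(259,277),(541,277)],13)
show("tray mouth line",[(205,271),(593,270)],19)
show("mouth",[(243,271),(557,270)],19)
show("tab top in",[(203,58),(590,58)],43)
show("tab top out",[(203,30),(590,30)],43)
show("cas back",[(209,449),(587,447)],62.8+22.5)
show("cas back",[(209,449),(587,447)],62.8+26.5)
for z,a,b in [(19,(128,130),(148,560)),(19,(668,130),(648,560)),(8,(33,140),(66,560)),(8,(763,140),(728,560)),(13,(259,285),(264,430)),(13,(541,285),(536,430))]:
    P=plane(C,[G(*a),G(*b)],zz-z);v=P[1]-P[0];print(P[:,:2].round(1).tolist(),np.degrees(np.arctan2(v[1],-v[0])).round(2))
E
```

```text
bolts [[39.5, -48.2, 54.8], [39.6, 47.3, 54.8]] dist 95.5 mid [39.5 -0.5] ang -0.05
base corners [[48.4, -54.7, 54.8], [48.5, 54.2, 54.8]] dist 108.9 mid [48.4 -0.3] ang -0.05
floor front [[20.0, -21.1, 49.8], [20.0, 21.3, 49.8]] dist 42.4 mid [20.   0.1] ang -0.05
tray mouth line [[22.5, -28.4, 43.8], [22.7, 28.2, 43.8]] dist 56.7 mid [22.6 -0.1] ang -0.23
mouth [[22.5, -22.9, 43.8], [22.7, 23.0, 43.8]] dist 45.9 mid [22.6  0.1] ang -0.28
tab top in [[60.3, -24.4, 19.8], [60.3, 23.5, 19.8]] dist 47.9 mid [60.3 -0.5] ang -0.05
tab top out [[64.3, -24.3, 19.8], [64.4, 23.4, 19.8]] dist 47.7 mid [64.3 -0.5] ang -0.05
cas back [[14.4, -20.2, -22.5], [14.7, 19.7, -22.5]] dist 39.9 mid [14.5 -0.2] ang -0.44
cas back [[15.9, -19.6, -26.5], [16.2, 19.1, -26.5]] dist 38.8 mid [16.1 -0.2] ang -0.44
[[47.0, -38.5], [-33.0, -39.3]] -0.56
[[47.0, 38.0], [-33.0, 38.9]] 0.66
[[43.9, -54.7], [-38.4, -54.7]] -0.02
[[44.0, 54.2], [-38.3, 54.0]] -0.1
[[18.5, -21.2], [-9.3, -21.1]] 0.19
[[18.6, 21.3], [-9.3, 21.3]] -0.04
```

Relative in the tool frame: pocket front edge gives pocket middle at x ≈ -16.9, cassette middle at about -19.7. Lateral and yaw match within 0.3 mm and 0.4°. I'll shift +2.7 mm along x, lower to just above the tray, and look again.

Call:
{"fn": "step_arm", "kwargs": {"plan": [{"grip":0.5,"tx":0.27,"ty":0,"tz":1.5,"ax":0,"ay":0,"az":0},{"grip":0.5,"tx":0,"ty":0,"tz":2,"ax":0,"ay":0,"az":0},{"grip":0.5,"tx":0,"ty":0,"tz":1,"ax":0,"ay":0,"az":0},{"grip":0.5,"tx":0,"ty":0,"tz":0.5,"ax":0,"ay":0,"az":0},{"grip":0.5,"tx":0,"ty":0,"tz":0,"ax":0,"ay":0,"az":0},{"grip":0.5,"tx":0,"ty":0,"tz":0,"ax":0,"ay":0,"az":0},{"grip":0.5,"tx":0,"ty":0,"tz":0,"ax":0,"ay":0,"az":0}]}}

```text
time: 10.7
tool_pos: [509.8, 211.9, 14.0]
tcp_rot: [180.0, 0.1, -164.4]
ft_force: [0.3, 0.1, 0.3]
finger_gap: 7.7
```

```bash
python3 look.py w11; python3 - <<'E'
import cv2
im=cv2.imread("pics/w11.png");cv2.imwrite("pics/w11c.png",cv2.resize(im[125:320,205:425],None,fx=3.6,fy=3,interpolation=cv2.INTER_CUBIC))
E
```

```text
10.7 [509.8 211.9  14. ] [ 1.8000e+02  1.0000e-01 -1.6441e+02] 0.1 [0.3 0.1 0.3] 7.743268053643897
```

View pics/w11c.png

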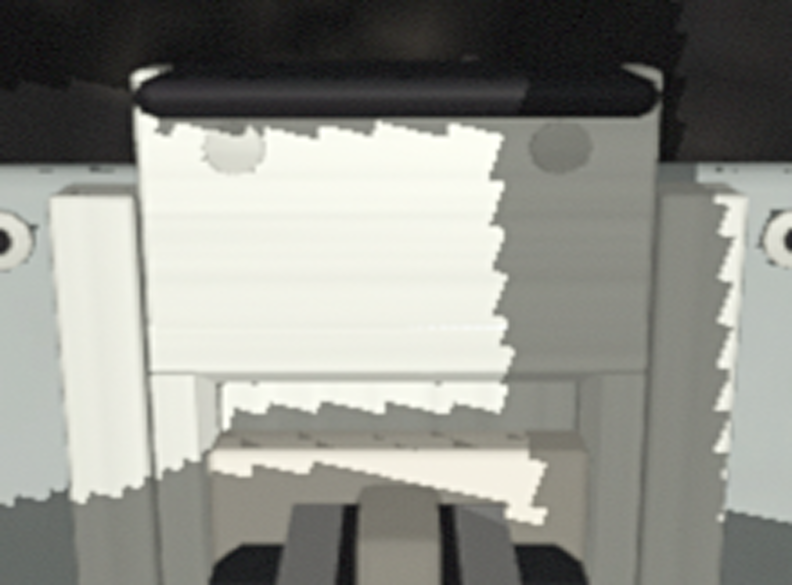

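```bash
python3 - <<'E'
from t import *
G=lambda x,y:(205+x/3.6-.4,125+y/3-.4)
zz=12.8
def show(n,pts,tz):
    P=plane(C,[G(*p) for p in pts],tz); a,b=P[0],P[1]
    print(n,"dist",np.linalg.norm(a-b).round(1),"mid",((a+b)/2).round(1)[:2],"ang",np.degrees(np.arctan2(a[0]-b[0],b[1]-a[1])).round(2))
for e in (0,4):
    show("mouth",[(202,375),(592,374)],e+zz-19)
    show("tray",[(151,374),(645,374)],e+zz-19)
    show("floor",[(221,382),(575,382)],e+zz-13)
    show("tabtop in",[(138,118),(657,118)],e+zz-43)
    show("cas",[(209,450),(587,448)],e-26.5)
    show("cas bottom?",[(212,433),(585,432)],e-17.5)
E
```

```text
mouth dist 44.8 mid [19.2 -0.4] ang -0.23
tray dist 56.8 mid [19.2 -0.2] ang -0.05
floor dist 42.2 mid [16.2 -0.2] ang -0.05
tabtop in dist 48.2 mid [56.6 -0.3] ang -0.05
cas dist 38.8 mid [15.9 -0.2] ang -0.44
cas bottom? dist 40.5 mid [14.8 -0.2] ang -0.25
mouth dist 45.9 mid [17.9 -0.4] ang -0.23
tray dist 58.1 mid [18.  -0.2] ang -0.05
floor dist 43.2 mid [14.9 -0.2] ang -0.05
tabtop in dist 49.5 mid [56.2 -0.3] ang -0.05
cas dist 39.9 mid [14.4 -0.2] ang -0.44
cas bottom? dist 41.5 mid [13.3 -0.2] ang -0.25
```

Cassette and pocket now agree within about 0.7 mm along x and 0.2 mm across. Lowering gently.

Call:
{"fn": "step_arm", "kwargs": {"plan": [{"grip":0.5,"tx":0,"ty":0,"tz":0.5,"ax":0,"ay":0,"az":0},{"grip":0.5,"tx":0,"ty":0,"tz":0.4,"ax":0,"ay":0,"az":0},{"grip":0.5,"tx":0,"ty":0,"tz":0.2,"ax":0,"ay":0,"az":0},{"grip":0.5,"tx":0,"ty":0,"tz":0.2,"ax":0,"ay":0,"az":0},{"grip":0.5,"tx":0,"ty":0,"tz":0.2,"ax":0,"ay":0,"az":0},{"grip":0.5,"tx":0,"ty":0,"tz":0,"ax":0,"ay":0,"az":0}]}}

```text
time: 11.25
tool_pos: [508.5, 211.4, -2.8]
tcp_rot: [-180.0, -0.0, -164.4]
ft_force: [0.3, 0.3, -1.0]
finger_gap: 7.9
```

```bash
python3 look.py w12; python3 - <<'E'
import cv2
im=cv2.imread("pics/w12.png");cv2.imwrite("pics/w12c.png",cv2.resize(im[125:320,205:425],None,fx=3.6,fy=3,interpolation=cv2.INTER_CUBIC))
E
```

```text
11.25 [508.5 211.4  -2.8] [-1.8000e+02 -4.0000e-02 -1.6441e+02] 0.3 [ 0.3  0.3 -1. ] 7.926626325317642
```

View pics/w12c.png

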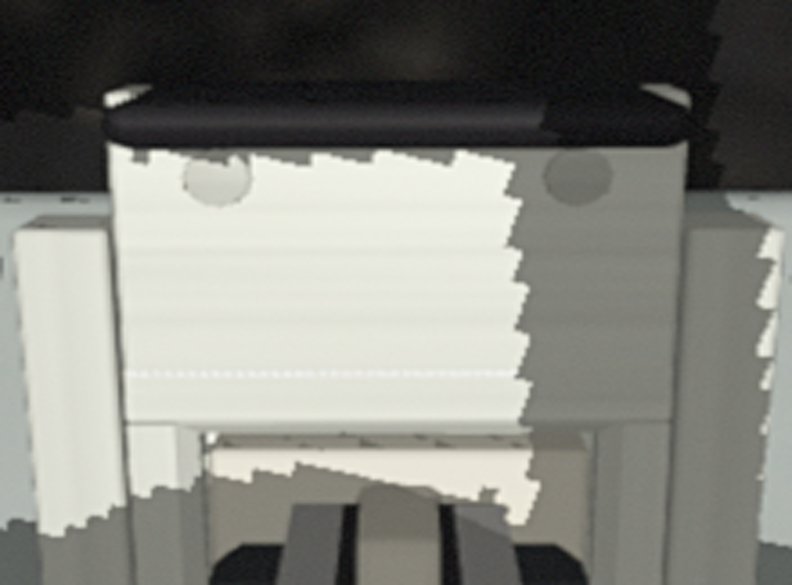

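Call:
{"fn": "step_arm", "kwargs": {"plan": [{"grip":0.5,"tx":0,"ty":0,"tz":0.1,"ax":0,"ay":0,"az":0},{"grip":0.5,"tx":0,"ty":0,"tz":0.1,"ax":0,"ay":0,"az":0},{"grip":0.5,"tx":0,"ty":0,"tz":0,"ax":0,"ay":0,"az":0},{"grip":0.5,"tx":0,"ty":0,"tz":0,"ax":0,"ay":0,"az":0}]}}

```text
time: 11.63
tool_pos: [508.8, 211.5, -4.2]
tcp_rot: [-180.0, 0.0, -164.4]
ft_force: [0.3, -0.4, -1.5]
finger_gap: 8.0
```

```bash
python3 look.py w13; python3 - <<'E'
import cv2
im=cv2.imread("pics/w13.png");cv2.imwrite("pics/w13c.png",cv2.resize(im[200:320,235:395],None,fx=5,fy=5,interpolation=cv2.INTER_CUBIC))
E
```

```text
11.6333 [508.8 211.5  -4.2] [-180.      0.   -164.41] 0.2 [ 0.3 -0.4 -1.5] 7.9721630964462165
```

View pics/w13c.png

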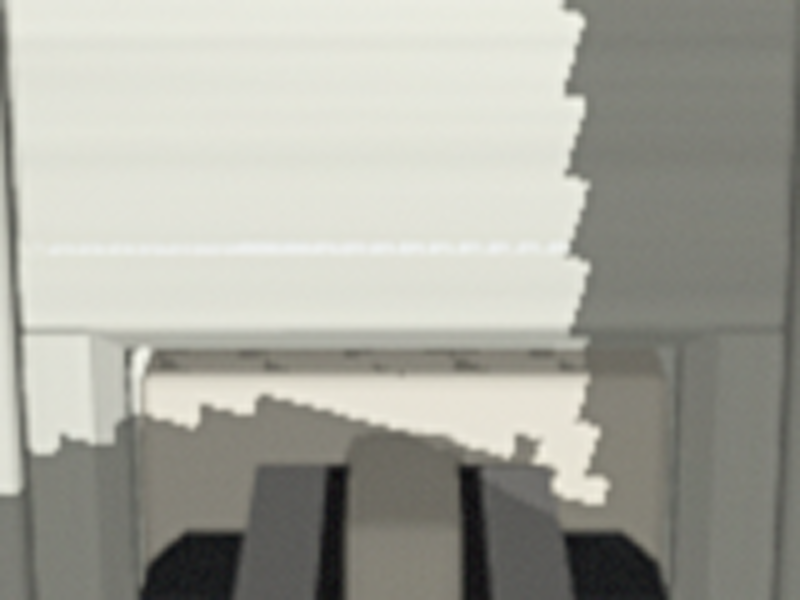

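It's in the pocket with an even gap and 1.5 N. Releasing.

Call:
{"fn": "step_arm", "kwargs": {"plan": [{"grip":2,"tx":0,"ty":0,"tz":0,"ax":0,"ay":0,"az":0},{"grip":3,"tx":0,"ty":0,"tz":0,"ax":0,"ay":0,"az":0},{"grip":4,"tx":0,"ty":0,"tz":0,"ax":0,"ay":0,"az":0},{"grip":4,"tx":0,"ty":0,"tz":0,"ax":0,"ay":0,"az":0},{"grip":4,"tx":0,"ty":0,"tz":-2,"ax":0,"ay":0,"az":0},{"grip":4,"tx":0,"ty":0,"tz":-4,"ax":0,"ay":0,"az":0},{"grip":4,"tx":0,"ty":0,"tz":-3,"ax":0,"ay":0,"az":0},{"grip":4,"tx":0,"ty":0,"tz":-1,"ax":0,"ay":0,"az":0}]}}

```text
time: 12.35
tool_pos: [511.8, 212.5, 101.5]
tcp_rot: [180.0, 0.4, -164.4]
ft_force: [1.4, 0.6, 0.8]
finger_gap: 40.1
```

Call:
{"fn": "step_arm", "kwargs": {"plan": [{"grip":4,"tx":0,"ty":0,"tz":0,"ax":0,"ay":0,"az":0},{"grip":4,"tx":0,"ty":0,"tz":0,"ax":0,"ay":0,"az":0}]}}

```text
time: 12.52
tool_pos: [509.2, 211.7, 96.1]
tcp_rot: [180.0, 0.1, -164.4]
ft_force: [-0.9, 0.7, -0.1]
finger_gap: 40.4
```

```bash
python3 look.py w14
```

```text
12.5167 [509.2 211.7  96.1] [ 1.8000e+02  8.0000e-02 -1.6441e+02] 2.2 [-0.9  0.7 -0.1] 40.418075386246066
```

View pics/w14.png

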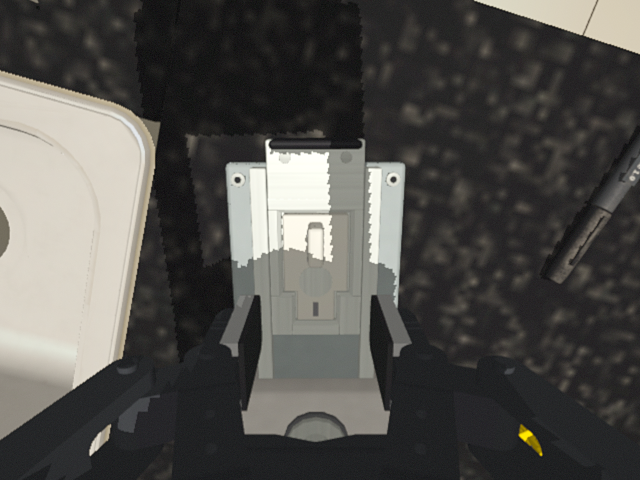

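```bash
python3 - <<'E'
import cv2
im=cv2.imread("pics/w14.png");cv2.imwrite("pics/w14c.png",cv2.resize(im[200:340,260:370],None,fx=5,fy=4.2,interpolation=cv2.INTER_CUBIC))
E
```

```text
(no output)
```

View pics/w14c.png

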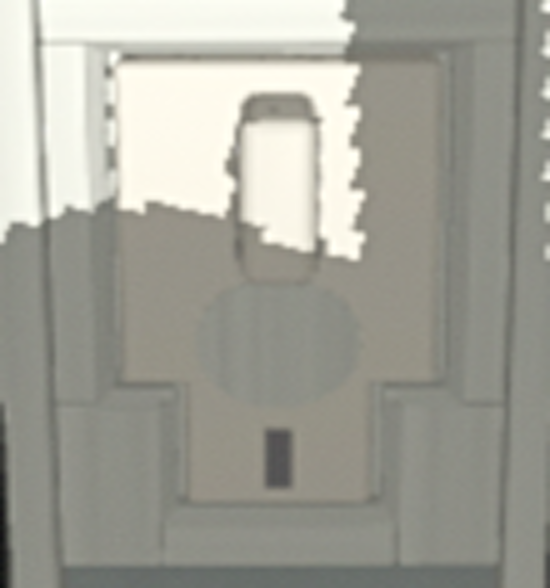

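Cassette seated square in the pocket with even gaps (crop: body 118–440, tongue 188–370). Next I close the fingers, go in front of the tab and lower.

Call:
{"fn": "step_arm", "kwargs": {"plan": [{"grip":0,"tx":1.5,"ty":0,"tz":0,"ax":0,"ay":0,"az":0},{"grip":0,"tx":3,"ty":0,"tz":0,"ax":0,"ay":0,"az":0},{"grip":0,"tx":3,"ty":0,"tz":0,"ax":0,"ay":0,"az":0},{"grip":0,"tx":1.3,"ty":0,"tz":0,"ax":0,"ay":0,"az":0},{"grip":0,"tx":0,"ty":0,"tz":2,"ax":0,"ay":0,"az":0},{"grip":0,"tx":0,"ty":0,"tz":3,"ax":0,"ay":0,"az":0},{"grip":0,"tx":0,"ty":0,"tz":1,"ax":0,"ay":0,"az":0},{"grip":0,"tx":0,"ty":0,"tz":0,"ax":0,"ay":0,"az":0}]}}

```text
time: 13.23
tool_pos: [419.6, 186.4, 31.0]
tcp_rot: [-180.0, -0.5, -164.4]
ft_force: [-0.4, -0.2, -0.5]
finger_gap: 0.1
```

```bash
python3 look.py w15
```

```text
13.2333 [419.6 186.4  31. ] [-179.98   -0.54 -164.41] 2.9 [-0.4 -0.2 -0.5] 0.13200818144119913
```

View pics/w15.png

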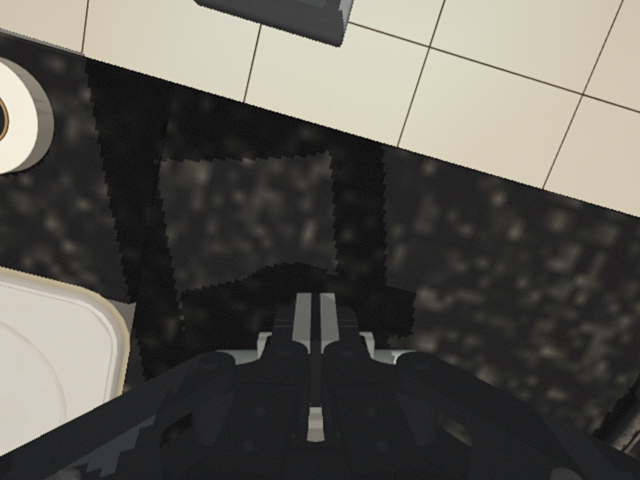

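Call:
{"fn": "step_arm", "kwargs": {"plan": [{"grip":0,"tx":0,"ty":0,"tz":2,"ax":0,"ay":0,"az":0},{"grip":0,"tx":0,"ty":0,"tz":1.5,"ax":0,"ay":0,"az":0},{"grip":0,"tx":0,"ty":0,"tz":0.7,"ax":0,"ay":0,"az":0},{"grip":0,"tx":0,"ty":0,"tz":0,"ax":0,"ay":0,"az":0},{"grip":0,"tx":0,"ty":0,"tz":0,"ax":0,"ay":0,"az":0},{"grip":0,"tx":0,"ty":0,"tz":0,"ax":0,"ay":0,"az":0}]}}

```text
time: 13.78
tool_pos: [425.0, 188.2, -5.0]
tcp_rot: [180.0, 0.1, -164.4]
ft_force: [-0.0, 0.3, 0.1]
finger_gap: -0.3
```

```bash
python3 - <<'E'
from bench import *
from h import *
im=snapshot("scene")[:,:,::-1].copy(); cv2.imwrite("pics/s15.png",im)
x,y=300,265; cv2.imwrite("pics/s15c.png",cv2.resize(im[y-60:y+60,x-80:x+80],(800,600),interpolation=cv2.INTER_CUBIC))
s=sense();print(s['tool_pos'],s['ft_force'])
E
```

```text
[425.12558172 188.23615841  -4.85458525] [ 0.50946328  0.14625987 -0.47661214]
```

View pics/s15c.png

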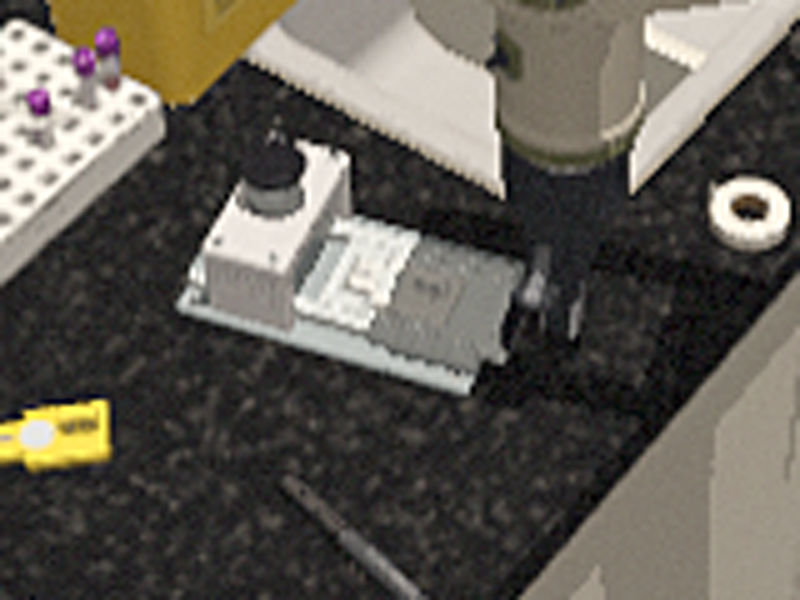

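The fingers stand in front of the tab. Pushing home.

Call:
{"fn": "step_arm", "kwargs": {"plan": [{"grip":0,"tx":-0.5,"ty":0,"tz":0,"ax":0,"ay":0,"az":0},{"grip":0,"tx":-0.5,"ty":0,"tz":0,"ax":0,"ay":0,"az":0},{"grip":0,"tx":-0.4,"ty":0,"tz":0,"ax":0,"ay":0,"az":0},{"grip":0,"tx":-0.4,"ty":0,"tz":0,"ax":0,"ay":0,"az":0},{"grip":0,"tx":-0.5,"ty":0,"tz":0,"ax":0,"ay":0,"az":0},{"grip":0,"tx":-0.6,"ty":0,"tz":0,"ax":0,"ay":0,"az":0},{"grip":0,"tx":-0.6,"ty":0,"tz":0,"ax":0,"ay":0,"az":0},{"grip":0,"tx":-0.5,"ty":0,"tz":0,"ax":0,"ay":0,"az":0}]}}

```text
time: 14.5
tool_pos: [462.9, 198.8, -6.4]
tcp_rot: [180.0, -0.0, -164.4]
ft_force: [-1.9, 0.2, 1.8]
finger_gap: -0.3
```

```bash
python3 look.py w16
```

```text
14.5 [462.9 198.8  -6.4] [ 1.7999e+02 -3.0000e-02 -1.6441e+02] 8.7 [-1.9  0.2  1.8] -0.2609878680422355
```

View pics/w16.png

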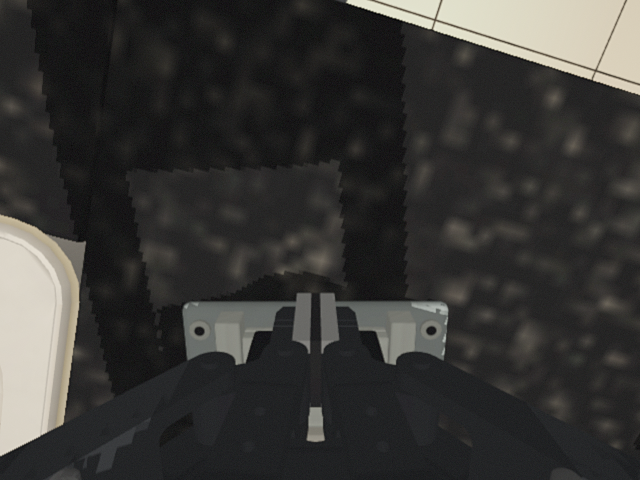

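Call:
{"fn": "step_arm", "kwargs": {"plan": [{"grip":0,"tx":-0.6,"ty":0,"tz":0,"ax":0,"ay":0,"az":0},{"grip":0,"tx":-0.6,"ty":0,"tz":0,"ax":0,"ay":0,"az":0},{"grip":0,"tx":-0.6,"ty":0,"tz":0,"ax":0,"ay":0,"az":0},{"grip":0,"tx":-0.6,"ty":0,"tz":0,"ax":0,"ay":0,"az":0},{"grip":0,"tx":-0.6,"ty":0,"tz":0,"ax":0,"ay":0,"az":0},{"grip":0,"tx":-0.5,"ty":0,"tz":0,"ax":0,"ay":0,"az":0},{"grip":0,"tx":-0.4,"ty":0,"tz":0,"ax":0,"ay":0,"az":0},{"grip":0,"tx":-0.3,"ty":0,"tz":0,"ax":0,"ay":0,"az":0}]}}

```text
time: 15.22
tool_pos: [503.4, 210.0, -6.3]
tcp_rot: [180.0, -0.0, -164.4]
ft_force: [-2.1, -0.3, -1.8]
finger_gap: 0.4
```

Call:
{"fn": "step_arm", "kwargs": {"plan": [{"grip":0,"tx":-0.2,"ty":0,"tz":0,"ax":0,"ay":0,"az":0},{"grip":0,"tx":-0.2,"ty":0,"tz":0,"ax":0,"ay":0,"az":0},{"grip":0,"tx":0,"ty":0,"tz":0,"ax":0,"ay":0,"az":0}]}}

```text
time: 15.47
tool_pos: [507.4, 211.1, -6.1]
tcp_rot: [-180.0, 0.0, -164.4]
ft_force: [-0.6, 0.2, -0.6]
finger_gap: -0.1
```

Call:
{"fn": "step_arm", "kwargs": {"plan": [{"grip":0,"tx":-0.2,"ty":0,"tz":0,"ax":0,"ay":0,"az":0},{"grip":0,"tx":-0.2,"ty":0,"tz":0,"ax":0,"ay":0,"az":0},{"grip":0,"tx":0,"ty":0,"tz":0,"ax":0,"ay":0,"az":0}]}}

```text
time: 15.72
tool_pos: [511.3, 212.2, -5.9]
tcp_rot: [-180.0, 0.0, -164.4]
ft_force: [0.3, -0.3, -1.1]
finger_gap: 0.2
```

Call:
{"fn": "step_arm", "kwargs": {"plan": [{"grip":0,"tx":-0.2,"ty":0,"tz":0,"ax":0,"ay":0,"az":0},{"grip":0,"tx":0,"ty":0,"tz":0,"ax":0,"ay":0,"az":0}]}}

```text
time: 15.88
tool_pos: [513.1, 212.7, -6.0]
tcp_rot: [180.0, 0.0, -164.4]
ft_force: [-0.1, -0.4, -1.1]
finger_gap: -0.2
```

Call:
{"fn": "step_arm", "kwargs": {"plan": [{"grip":0,"tx":-0.2,"ty":0,"tz":0,"ax":0,"ay":0,"az":0},{"grip":0,"tx":0,"ty":0,"tz":0,"ax":0,"ay":0,"az":0}]}}

```text
time: 16.05
tool_pos: [513.5, 212.9, -6.3]
tcp_rot: [-180.0, -0.1, -164.4]
ft_force: [-8.2, -3.3, 5.9]
finger_gap: 0.2
```

Call:
{"fn": "step_arm", "kwargs": {"plan": [{"grip":0,"tx":-0.15,"ty":0,"tz":0,"ax":0,"ay":0,"az":0},{"grip":0,"tx":0,"ty":0,"tz":0,"ax":0,"ay":0,"az":0}]}}

```text
time: 16.22
tool_pos: [513.4, 212.9, -6.4]
tcp_rot: [-180.0, -0.3, -164.4]
ft_force: [-14.6, -5.0, 11.6]
finger_gap: -0.0
```

Stop met: the push climbed to 15 N and motion ceased, so the tray is home. Backing off, rising, then moving over the knob.

Call:
{"fn": "step_arm", "kwargs": {"plan": [{"grip":0,"tx":0.6,"ty":0,"tz":0,"ax":0,"ay":0,"az":0},{"grip":0,"tx":1.4,"ty":0,"tz":0,"ax":0,"ay":0,"az":0},{"grip":0,"tx":0,"ty":0,"tz":-2,"ax":0,"ay":0,"az":0},{"grip":0,"tx":0,"ty":0,"tz":-4,"ax":0,"ay":0,"az":0},{"grip":0,"tx":0,"ty":0,"tz":-4,"ax":0,"ay":0,"az":0},{"grip":0,"tx":0,"ty":0,"tz":-2.6,"ax":0,"ay":0,"az":0},{"grip":0,"tx":0,"ty":0,"tz":0,"ax":0,"ay":0,"az":0},{"grip":0,"tx":0,"ty":0,"tz":0,"ax":0,"ay":0,"az":0}]}}

```text
time: 16.88
tool_pos: [499.0, 208.9, 122.7]
tcp_rot: [180.0, 0.4, -164.4]
ft_force: [-0.1, -0.6, -0.8]
finger_gap: -0.2
```

Call:
{"fn": "step_arm", "kwargs": {"plan": [{"grip":0,"tx":-1.5,"ty":0,"tz":0,"ax":0,"ay":0,"az":0},{"grip":0,"tx":-3,"ty":0,"tz":0,"ax":0,"ay":0,"az":0},{"grip":0,"tx":-3,"ty":0,"tz":0,"ax":0,"ay":0,"az":0},{"grip":0,"tx":-2.5,"ty":0,"tz":0,"ax":0,"ay":0,"az":0},{"grip":0,"tx":-1.5,"ty":0,"tz":0,"ax":0,"ay":0,"az":0},{"grip":0,"tx":0,"ty":0,"tz":0,"ax":0,"ay":0,"az":0},{"grip":0,"tx":0,"ty":0,"tz":0,"ax":0,"ay":0,"az":0},{"grip":0,"tx":0,"ty":0,"tz":0,"ax":0,"ay":0,"az":0}]}}

```text
time: 17.55
tool_pos: [606.1, 238.7, 118.1]
tcp_rot: [-180.0, -0.2, -164.4]
ft_force: [-1.1, -0.3, 0.5]
finger_gap: 0.3
```

```bash
python3 look.py w17
```

```text
17.55 [606.1 238.7 118.1] [-1.8000e+02 -1.6000e-01 -1.6441e+02] 0.3 [-1.1 -0.3  0.5] 0.28295057845372756
```

View pics/w17.png

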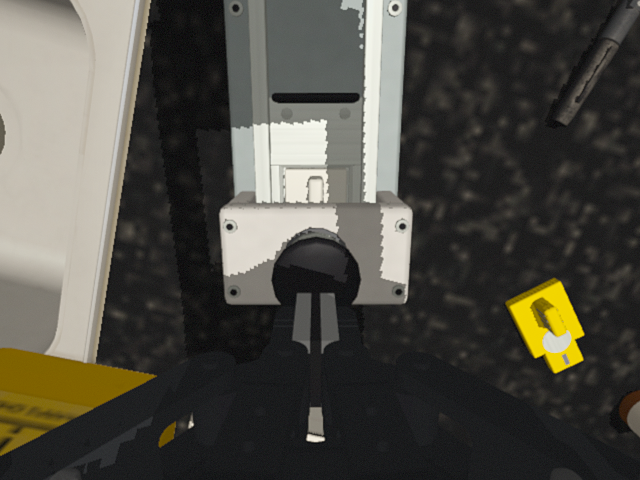

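```bash
python3 - <<'E'
from t import *
zz=119.6
im=cv2.imread("pics/w17.png");cv2.imwrite("pics/w17c.png",cv2.resize(im[80:320,210:420],None,fx=3.5,fy=2.5,interpolation=cv2.INTER_CUBIC))
for e in(0,4):
    for y in (272,277): print(plane(C,[(316,y)],zz-107+e).round(1), plane(C,[(272,y),(360,y)],zz-107+e)[:,1].round(1))
    print("bridge bolts z70",plane(C,[(230,226),(402,226),(233,291),(399,291)],zz-70+e).round(1).tolist())
    print("tab top z43 outer/inner",plane(C,[(316,93),(316,103)],zz-43+e).round(1).tolist())
    print("base bolts z8",plane(C,[(236,8),(394,8)],zz-8+e).round(1).tolist())
E
```

```text
[[ 2.2  0.2 12.6]] [-20.4  20.8]
[[-0.3  0.2 12.6]] [-20.5  20.8]
bridge bolts z70 [[15.0, -46.6, 49.6], [15.0, 47.0, 49.6], [-23.2, -47.0, 49.6], [-23.1, 47.5, 49.6]]
tab top z43 outer/inner [[84.9, 0.2, 76.6], [79.6, 0.2, 76.6]]
base bolts z8 [[135.5, -48.3, 111.6], [135.6, 47.5, 111.6]]
[[ 0.7  0.2 16.6]] [-20.9  21.2]
[[-1.9  0.2 16.6]] [-20.9  21.3]
bridge bolts z70 [[13.9, -47.4, 53.6], [14.0, 47.9, 53.6], [-24.9, -47.8, 53.6], [-24.8, 48.4, 53.6]]
tab top z43 outer/inner [[85.1, 0.2, 80.6], [79.7, 0.2, 80.6]]
base bolts z8 [[136.4, -49.0, 115.6], [136.5, 48.1, 115.6]]
```

View pics/w17c.png

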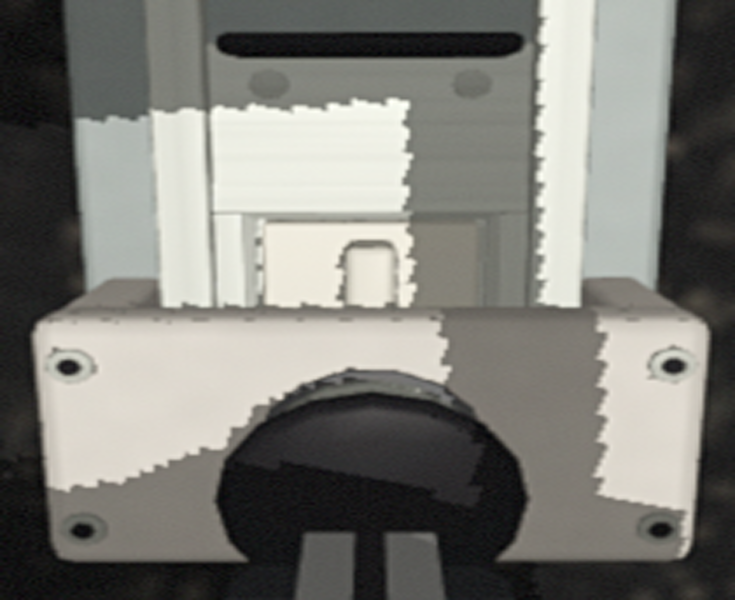

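Knob centre is at tool x ≈ -3 mm, y ≈ 0. The tab-to-knob distance of 88 mm matches home (89). Correcting and descending.

Call:
{"fn": "step_arm", "kwargs": {"plan": [{"grip":0,"tx":-0.3,"ty":0,"tz":1.5,"ax":0,"ay":0,"az":0},{"grip":0,"tx":0,"ty":0,"tz":1.5,"ax":0,"ay":0,"az":0},{"grip":0,"tx":0,"ty":0,"tz":0.6,"ax":0,"ay":0,"az":0},{"grip":0,"tx":0,"ty":0,"tz":0,"ax":0,"ay":0,"az":0},{"grip":0,"tx":0,"ty":0,"tz":0,"ax":0,"ay":0,"az":0},{"grip":0,"tx":0,"ty":0,"tz":0,"ax":0,"ay":0,"az":0}]}}

```text
time: 18.1
tool_pos: [610.6, 240.0, 84.4]
tcp_rot: [180.0, 0.0, -164.4]
ft_force: [0.6, 0.1, 0.3]
finger_gap: 0.1
```

Call:
{"fn": "step_arm", "kwargs": {"plan": [{"grip":0,"tx":0,"ty":0,"tz":0.2,"ax":0,"ay":0,"az":0},{"grip":0,"tx":0,"ty":0,"tz":0,"ax":0,"ay":0,"az":0},{"grip":0,"tx":0,"ty":0,"tz":0,"ax":0,"ay":0,"az":0}]}}

```text
time: 18.35
tool_pos: [610.7, 240.0, 82.3]
tcp_rot: [180.0, 0.0, -164.4]
ft_force: [0.2, -0.5, 0.5]
finger_gap: -0.1
```

Call:
{"fn": "step_arm", "kwargs": {"plan": [{"grip":0,"tx":0,"ty":0,"tz":0.2,"ax":0,"ay":0,"az":0},{"grip":0,"tx":0,"ty":0,"tz":0,"ax":0,"ay":0,"az":0},{"grip":0,"tx":0,"ty":0,"tz":0,"ax":0,"ay":0,"az":0}]}}

```text
time: 18.6
tool_pos: [610.3, 239.9, 79.7]
tcp_rot: [180.0, -0.0, -164.4]
ft_force: [0.2, 0.1, 0.1]
finger_gap: -0.2
```

```bash
python3 look.py w18
```

```text
18.6 [610.3 239.9  79.7] [ 1.8000e+02 -1.0000e-02 -1.6441e+02] 0.1 [0.2 0.1 0.1] -0.18355926922554264
```

View pics/w18.png

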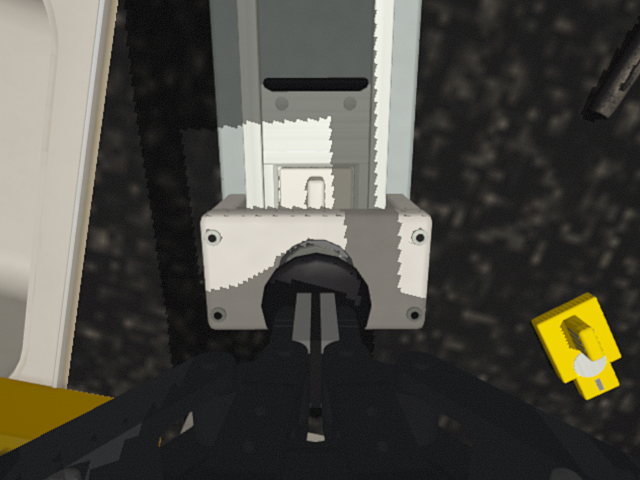

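Call:
{"fn": "step_arm", "kwargs": {"plan": [{"grip":0,"tx":0,"ty":0,"tz":0.3,"ax":0,"ay":0,"az":0},{"grip":0,"tx":0,"ty":0,"tz":0,"ax":0,"ay":0,"az":0},{"grip":0,"tx":0,"ty":0,"tz":0,"ax":0,"ay":0,"az":0}]}}

```text
time: 18.9
tool_pos: [610.4, 239.9, 76.7]
tcp_rot: [180.0, -0.0, -164.4]
ft_force: [-0.3, -0.4, -0.3]
finger_gap: -0.1
```

Call:
{"fn": "step_arm", "kwargs": {"plan": [{"grip":0,"tx":0,"ty":0,"tz":0.2,"ax":0,"ay":0,"az":0},{"grip":0,"tx":0,"ty":0,"tz":0,"ax":0,"ay":0,"az":0},{"grip":0,"tx":0,"ty":0,"tz":0,"ax":0,"ay":0,"az":0}]}}

```text
time: 19.15
tool_pos: [610.5, 239.9, 74.9]
tcp_rot: [180.0, 0.0, -164.4]
ft_force: [-0.0, -0.1, 0.8]
finger_gap: -0.1
```

Call:
{"fn": "step_arm", "kwargs": {"plan": [{"grip":0,"tx":0,"ty":0,"tz":0.2,"ax":0,"ay":0,"az":0},{"grip":0,"tx":0,"ty":0,"tz":0,"ax":0,"ay":0,"az":0},{"grip":0,"tx":0,"ty":0,"tz":0,"ax":0,"ay":0,"az":0}]}}

```text
time: 19.4
tool_pos: [610.5, 240.0, 72.9]
tcp_rot: [180.0, 0.0, -164.4]
ft_force: [0.3, 0.4, 1.8]
finger_gap: -0.1
```

Call:
{"fn": "step_arm", "kwargs": {"plan": [{"grip":0,"tx":0,"ty":0,"tz":0.2,"ax":0,"ay":0,"az":0},{"grip":0,"tx":0,"ty":0,"tz":0,"ax":0,"ay":0,"az":0},{"grip":0,"tx":0,"ty":0,"tz":0,"ax":0,"ay":0,"az":0}]}}

```text
time: 19.65
tool_pos: [610.5, 240.0, 70.8]
tcp_rot: [180.0, 0.0, -164.4]
ft_force: [0.0, -0.4, 3.2]
finger_gap: -0.2
```

Call:
{"fn": "step_arm", "kwargs": {"plan": [{"grip":0,"tx":0,"ty":0,"tz":0.2,"ax":0,"ay":0,"az":0},{"grip":0,"tx":0,"ty":0,"tz":0,"ax":0,"ay":0,"az":0},{"grip":0,"tx":0,"ty":0,"tz":0,"ax":0,"ay":0,"az":0}]}}

```text
time: 19.9
tool_pos: [610.5, 239.9, 68.9]
tcp_rot: [180.0, 0.0, -164.4]
ft_force: [0.1, 0.1, 3.1]
finger_gap: -0.2
```

Call:
{"fn": "step_arm", "kwargs": {"plan": [{"grip":0,"tx":0,"ty":0,"tz":0.2,"ax":0,"ay":0,"az":0},{"grip":0,"tx":0,"ty":0,"tz":0,"ax":0,"ay":0,"az":0},{"grip":0,"tx":0,"ty":0,"tz":0,"ax":0,"ay":0,"az":0}]}}

```text
time: 20.15
tool_pos: [610.5, 240.0, 67.3]
tcp_rot: [-180.0, 0.0, -164.4]
ft_force: [-1.0, -1.0, 7.1]
finger_gap: 0.0
```

Call:
{"fn": "step_arm", "kwargs": {"plan": [{"grip":0,"tx":0,"ty":0,"tz":0.1,"ax":0,"ay":0,"az":0},{"grip":0,"tx":0,"ty":0,"tz":0,"ax":0,"ay":0,"az":0},{"grip":0,"tx":0,"ty":0,"tz":0,"ax":0,"ay":0,"az":0}]}}

```text
time: 20.4
tool_pos: [610.6, 240.0, 66.5]
tcp_rot: [-180.0, 0.0, -164.4]
ft_force: [-1.6, -0.8, 6.9]
finger_gap: 0.4
```

Call:
{"fn": "step_arm", "kwargs": {"plan": [{"grip":0,"tx":0,"ty":0,"tz":0.1,"ax":0,"ay":0,"az":0},{"grip":0,"tx":0,"ty":0,"tz":0,"ax":0,"ay":0,"az":0},{"grip":0,"tx":0,"ty":0,"tz":0,"ax":0,"ay":0,"az":0}]}}

```text
time: 20.65
tool_pos: [610.6, 240.0, 65.6]
tcp_rot: [-180.0, 0.0, -164.4]
ft_force: [-1.8, -0.2, 8.2]
finger_gap: 0.4
```

Call:
{"fn": "step_arm", "kwargs": {"plan": [{"grip":0,"tx":0,"ty":0,"tz":0.1,"ax":0,"ay":0,"az":0},{"grip":0,"tx":0,"ty":0,"tz":0,"ax":0,"ay":0,"az":0},{"grip":0,"tx":0,"ty":0,"tz":0,"ax":0,"ay":0,"az":0}]}}

```text
time: 20.9
tool_pos: [610.6, 240.0, 64.8]
tcp_rot: [-180.0, 0.0, -164.4]
ft_force: [-3.3, -1.1, 9.7]
finger_gap: 0.0
```

Call:
{"fn": "step_arm", "kwargs": {"plan": [{"grip":0,"tx":0,"ty":0,"tz":0.15,"ax":0,"ay":0,"az":0},{"grip":0,"tx":0,"ty":0,"tz":0,"ax":0,"ay":0,"az":0},{"grip":0,"tx":0,"ty":0,"tz":0,"ax":0,"ay":0,"az":0}]}}

```text
time: 21.15
tool_pos: [610.6, 240.0, 63.5]
tcp_rot: [-180.0, 0.0, -164.4]
ft_force: [-3.4, -0.8, 10.5]
finger_gap: -0.5
```

Call:
{"fn": "step_arm", "kwargs": {"plan": [{"grip":0,"tx":0,"ty":0,"tz":0,"ax":0,"ay":0,"az":0},{"grip":0,"tx":0,"ty":0,"tz":0,"ax":0,"ay":0,"az":0}]}}

```text
time: 21.32
tool_pos: [610.6, 240.0, 63.5]
tcp_rot: [180.0, 0.0, -164.4]
ft_force: [-3.5, -1.6, 10.6]
finger_gap: 0.2
```

```bash
python3 look.py w19; python3 - <<'E'
from bench import *
import cv2
im=snapshot("scene")[:,:,::-1].copy(); cv2.imwrite("pics/s19.png",im)
cv2.imwrite("pics/s19c.png",cv2.resize(im[225:305,245:345],(800,600),interpolation=cv2.INTER_CUBIC))
s=sense();print(s['tool_pos'],s['ft_force'])
E
```

```text
21.3167 [610.6 240.   63.5] [ 1.8000e+02  3.0000e-02 -1.6441e+02] 0.1 [-3.5 -1.6 10.6] 0.2139182309432045
[610.64218551 239.9631724   63.54710924] [-2.86329271 -0.77443258 10.10356543]
```

View pics/s19c.png

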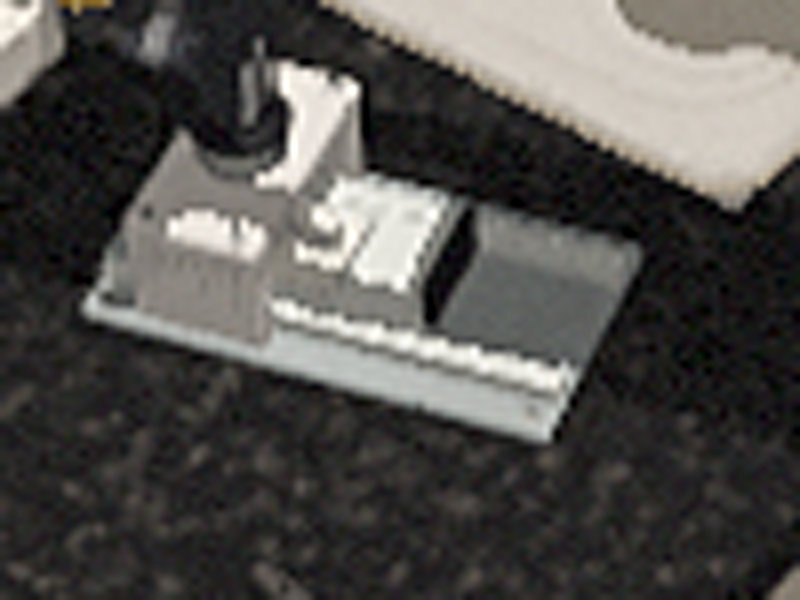

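View pics/w19.png

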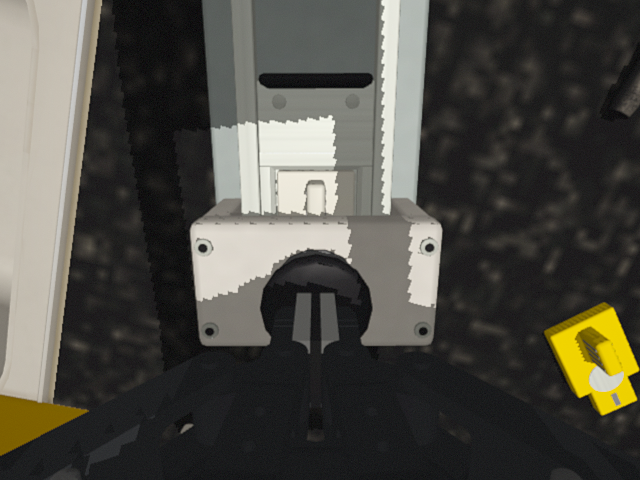

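```bash
python3 - <<'E'
import cv2,numpy as np
for n,y0 in(("w17",255),("w18",268),("w19",268)):
    g=cv2.imread(f"pics/{n}.png",0).astype(float)
    out=[]
    for y in range(y0,y0+50,3):
        r=g[y]; 
        # subpixel threshold crossing from bridge (outer) to knob
        def cross(xs):
            xs=list(xs)
            for a,b in zip(xs,xs[1:]):
                t=60
                if r[a]>t>=r[b]: return a+(b-a)*(r[a]-t)/(r[a]-r[b])
        l=cross(range(245,310)); rr=cross(range(390,325,-1))
        out.append((y,None if l is None else round(l,1),None if rr is None else round(rr,1)))
    print(n,out)
E
```

```text
w17 [(255, np.float64(279.7), np.float64(351.7)), (258, np.float64(277.6), np.float64(353.7)), (261, np.float64(275.6), np.float64(355.7)), (264, np.float64(273.8), np.float64(357.4)), (267, np.float64(273.4), np.float64(358.1)), (270, np.float64(272.7), np.float64(358.5)), (273, np.float64(272.3), np.float64(359.1)), (276, np.float64(271.7), np.float64(359.6)), (279, np.float64(271.4), np.float64(360.3)), (282, np.float64(271.7), np.float64(359.6)), (285, np.float64(272.5), np.float64(358.8)), (288, np.float64(273.1), np.float64(358.3)), (291, np.float64(273.8), np.float64(357.6)), (294, np.float64(274.5), np.float64(356.8)), (297, np.float64(275.8), np.float64(355.6)), (300, np.float64(277.8), np.float64(353.3)), (303, np.float64(280.1), np.float64(351.6))]
w18 [(268, np.float64(276.3), np.float64(355.5)), (271, np.float64(273.9), np.float64(357.5)), (274, np.float64(271.9), np.float64(359.5)), (277, np.float64(270.0), np.float64(361.5)), (280, np.float64(267.9), np.float64(363.7)), (283, np.float64(265.9), np.float64(365.8)), (286, np.float64(264.3), np.float64(367.5)), (289, np.f
[... 509 characters left out ...]
4.7), np.float64(357.1)), (274, np.float64(272.7), np.float64(359.1)), (277, np.float64(270.7), np.float64(361.1)), (280, np.float64(268.6), np.float64(363.4)), (283, np.float64(266.6), np.float64(365.4)), (286, np.float64(264.6), np.float64(367.3)), (289, np.float64(262.8), np.float64(368.6)), (292, np.float64(262.5), np.float64(369.3)), (295, np.float64(261.8), np.float64(369.7)), (298, np.float64(261.5), np.float64(370.3)), (301, np.float64(260.8), np.float64(370.7)), (304, np.float64(260.4), np.float64(371.3)), (307, np.float64(259.8), np.float64(371.7)), (310, np.float64(260.1), np.float64(371.5)), (313, np.float64(261.0), np.float64(370.6)), (316, np.float64(261.7), np.float64(369.8))]
```

Three independent estimates of knob travel agree. The width change in the pictures puts contact at 76.0, so travel is 12.5 mm. The force jump at z ≈ 68 gives 12.5 mm, and the force of 10.3 N corresponds to about 13 mm. I'll nudge 0.5 mm and hold.

Call:
{"fn": "step_arm", "kwargs": {"plan": [{"grip":0,"tx":0,"ty":0,"tz":0.05,"ax":0,"ay":0,"az":0},{"grip":0,"tx":0,"ty":0,"tz":0,"ax":0,"ay":0,"az":0},{"grip":0,"tx":0,"ty":0,"tz":0,"ax":0,"ay":0,"az":0},{"grip":0,"tx":0,"ty":0,"tz":0,"ax":0,"ay":0,"az":0},{"grip":0,"tx":0,"ty":0,"tz":0,"ax":0,"ay":0,"az":0},{"grip":0,"tx":0,"ty":0,"tz":0,"ax":0,"ay":0,"az":0},{"grip":0,"tx":0,"ty":0,"tz":0,"ax":0,"ay":0,"az":0},{"grip":0,"tx":0,"ty":0,"tz":0,"ax":0,"ay":0,"az":0}]}}

```text
time: 22.08
tool_pos: [610.6, 240.0, 63.1]
tcp_rot: [-180.0, 0.0, -164.4]
ft_force: [-4.1, -1.0, 10.2]
finger_gap: -0.2
```

Call:
{"fn": "step_arm", "kwargs": {"plan": [{"grip":0,"tx":0,"ty":0,"tz":0,"ax":0,"ay":0,"az":0},{"grip":0,"tx":0,"ty":0,"tz":0,"ax":0,"ay":0,"az":0},{"grip":0,"tx":0,"ty":0,"tz":0,"ax":0,"ay":0,"az":0},{"grip":0,"tx":0,"ty":0,"tz":0,"ax":0,"ay":0,"az":0},{"grip":0,"tx":0,"ty":0,"tz":0,"ax":0,"ay":0,"az":0},{"grip":0,"tx":0,"ty":0,"tz":0,"ax":0,"ay":0,"az":0},{"grip":0,"tx":0,"ty":0,"tz":0,"ax":0,"ay":0,"az":0},{"grip":0,"tx":0,"ty":0,"tz":0,"ax":0,"ay":0,"az":0}]}}

```text
time: 22.75
tool_pos: [610.6, 240.0, 63.1]
tcp_rot: [-180.0, 0.0, -164.4]
ft_force: [-4.2, -2.1, 12.0]
finger_gap: -0.1
```

Call:
{"fn": "step_arm", "kwargs": {"plan": [{"grip":0,"tx":0,"ty":0,"tz":0,"ax":0,"ay":0,"az":0},{"grip":0,"tx":0,"ty":0,"tz":0,"ax":0,"ay":0,"az":0},{"grip":0,"tx":0,"ty":0,"tz":0,"ax":0,"ay":0,"az":0},{"grip":0,"tx":0,"ty":0,"tz":0,"ax":0,"ay":0,"az":0},{"grip":0,"tx":0,"ty":0,"tz":0,"ax":0,"ay":0,"az":0},{"grip":0,"tx":0,"ty":0,"tz":0,"ax":0,"ay":0,"az":0},{"grip":0,"tx":0,"ty":0,"tz":0,"ax":0,"ay":0,"az":0},{"grip":0,"tx":0,"ty":0,"tz":0,"ax":0,"ay":0,"az":0}]}}

```text
time: 23.42
tool_pos: [610.6, 240.0, 63.1]
tcp_rot: [-180.0, 0.0, -164.4]
ft_force: [-3.2, -1.9, 9.7]
finger_gap: 0.3
```

```bash
python3 -c "
from bench import *
s=sense();print(s['time'],s['tool_pos'],s['ft_force']);print(hand_in())"
```

```text
23.4167 [610.5940497  239.97389116  63.08234362] [-3.21107977 -1.90633855  9.71084052]
the job is handed in; nothing more can be done
None
```

I seated the white cassette in the tray pocket, slid the tray home and pressed the palm knob down about 13 mm. I handed in at 23.4 s, still holding the knob down.

- **Cassette:** the release picture shows it square in the pocket with even gaps all round. I judged flatness from that picture alone.
- **Tray:** it met its stop at about 15 N. The tab then measured 88 mm in front of the knob, against 89 mm expected at home.
- **Knob:** travel was 12.9 mm from the knob's size in the pictures and 12.9 mm from the force jump where the foot meets the cassette. The push read 10–12 N, where 10 N is expected at the line. I could not see the line on the stem, so its position rests on these estimates. There was also a side force of 3–4 N while holding.

**Checks that disagreed:**
- **Fingertips:** they sit about 32 mm behind the reported TCP, so my first attempt to grip closed on nothing above the rib. It touched nothing, and I worked from picture scale and force after that.
- **Wrist camera:** objects appeared about 4 mm farther away than its calibration said. I allowed for that when lining up with the pocket.

I touched nothing else on the worktop, but took no final picture of all the other items.

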